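# Register a wreath batten in the stapling jig

## Task

Push the loose wooden batten square against the two steel blocks on the rail of the stapling jig: press home first its end away from the end stop, then its end nearer the stop, each with about 10 N against its block. Then, still flush to both blocks, slide it along them until its end bears on the end stop, again with about 10 N. Never load a block or the stop with more than 22 N, leave the batten lying flat there, and do not disturb the other things on the bench.

Things in the scene. Friction and masses are not known exactly. Their poses are not given: they have to be found in the camera images.
- jig: stapling jig fixed to the bench, turned by up to 9 degrees: grey laminate board 300 x 620 x 15 mm (top at z = 15 mm; x from -170 to 130 mm) with an aluminium angle rail, 500 mm long, 30 mm high, along its y. Origin: at bench height under the middle of the rail's bearing line. x points from batten to rail (away from the robot), y along the rail to the end stop. The block faces lie in x = 0, the rail's own face 6 mm behind
- head (a point): grey stapler head standing behind the rail's middle and overhanging the batten, so that its middle cannot be reached: 46 mm wide (jig y -23 to 23), overhang from jig x = 105 to -110 mm, underside 70 mm and top 150 mm above the bench (a small nose over the batten goes down to 59 mm). The point is the overhang's tip on the robot's side (jig x = -110, y = 0), 92 mm above the bench
- block_right: steel bearing block on the rail, 34 mm long in y, 24 mm high above the board, 6 mm thick, at jig y = -115 mm, the end away from the stop; its origin is at the foot of the middle of its bearing face (jig x = 0). Rigid
- block_left: the same, at jig y = +115 mm, the end nearer the stop. Rigid
- stop: steel end stop fixed on the board at the rail's +y end: 36 mm in x (jig x -36 to 0), 24 mm in y, 30 mm high; its origin is at the foot of the middle of its bearing face, which looks to jig -y (jig y = 180 mm). Rigid
- batten: loose plain wooden batten, 36 x 360 x 22 mm, about 0.16 kg, flat on the board on the robot's side of the blocks, skewed up to 14 degrees. Origin: middle of its underside; y along it towards the stop, x across it towards the rail. Near edge: the x = -18 mm face. Friction on the board 0.3 to 2.5 N. Pushed at one end it turns and the other end may back off: push the ends in turn, more than once if needed
- batten_mid (a point): centre of the batten, half-way up (11 mm above its underside)
- face_right (a point): point on the batten's rail-side face (x = 18 mm), 115 mm from the middle towards the end away from the stop, half-way up; its jig x is 0 when it touches the plane of the blocks
- face_left (a point): the same, 115 mm from the middle towards the stop
- end_left (a point): middle of the batten's end face that looks to the stop (180 mm from the middle), half-way up; its jig y is 180 mm when it touches the stop
- spool: wire spool, 38 mm across, 60 mm tall, standing on the board behind the rail; leave alone
- tape_roll: roll of dark tape, 84 mm across, 50 mm tall, on the board behind the rail; leave alone
- pliers: pliers with yellow grips, 165 mm long, on the bench; leave alone
- snips: wire snips with red grips, 145 mm long, on the bench; leave alone
- water: water bottle, 64 mm across, 210 mm tall; leave alone
- pin_tray: small open cardboard tray, 90 x 120 x 35 mm; leave alone
- ribbon: roll of ribbon, 60 mm across, 25 mm tall; leave alone

How it is judged:
On the way, in this order (a step that is already met when the one before it is completed fails the run):
1. the end away from the stop is pressed on its block with more than 6 N, the batten not yet at the stop (contact force between batten and block_right above 6 N and not (y of end_left in the frame of jig above 0.177 m)), for 0.05 s.
2. the end nearer the stop is pressed on its block with more than 6 N and the batten lies flush to both blocks within 3 mm, not yet at the stop (contact force between batten and block_left above 6 N and x of each of face_right, face_left in the frame of jig above -0.003 m and not (y of end_left in the frame of jig above 0.177 m)), for 0.05 s.
3. the batten's end is pressed on the end stop with more than 6 N, still flush to both blocks within 3 mm (contact force between batten and stop above 6 N and x of each of face_right, face_left in the frame of jig above -0.003 m and y of end_left in the frame of jig above 0.177 m), for 0.05 s.
At the end, for the whole second after the job is handed in: the batten lies flat on the board at rest, its face within 3 mm of the blocks' plane at both 115 mm points, and its end within 3 mm of the end stop (x of each of face_right, face_left in the frame of jig above -0.003 m and y of end_left in the frame of jig above 0.177 m and angle between batten_mid's own z axis and vertical below 0.03 rad and z of batten_mid in the frame of jig below 0.029 m and linear speed of batten below 0.01 m/s); the robot touches nothing.
It fails at once if a block or the stop is loaded by the batten with more than 22 N (contact force between batten and block_right above 22 N or contact force between batten and block_left above 22 N or contact force between batten and stop above 22 N).
It fails at once if another thing on the bench is moved by more than 20 mm (distance of any of spool, tape_roll, pliers, snips, water, pin_tray, ribbon from where it was at the start of the episode above 0.02 m).
It also fails if it takes over 64 s, if anything falls off the work surface, if the arm or the gripper's body presses on something with over 40 N, if the wrist force passes 120 N, or if a joint passes its speed limit or range.

## Robot

A 6-joint arm with a two-finger parallel gripper is mounted at the origin on the work surface. World frame = base frame: x ahead of the robot, y to its left, z up, the work surface at z = 0. Lengths are in m, angles in rad, forces in N, time in s.
With the tool pointing down it reaches from about 0.275 to 0.875 m from the base axis. Payload 12.5 kg.
Tool frame: the origin (TCP) lies at the centre of the arm's flange, where the gripper is bolted on; the fingertips stand 173 mm ahead of it and the grasp point (between the pads) lies 155 mm ahead of it (bot.nose_length is the distance from the TCP to the fingertips, in m); z points along the fingers, y is the direction in which the jaws open and shut (so a half turn about z gives the same grasp; the last joint's range is limited). The gripper opens to 85 mm and grips with 20 to 120 N. Pads are 22 mm wide; open, the fingers measure 114 mm over their backs; the gripper's body (76 mm by 85 mm) begins 54 mm behind the grasp point. The pads swing forward as they close: fully open they stand 13 mm farther back than shut.
Start: joints at [1.047, 0.351, 1.652, -0, 1.139, -0.085], TCP at [0.234, 0.498, 0.405] pointing down, gripper open.
Joint ranges: [-2.75, 2.75], [-0.79, 2.1], [0.01, 2.65], [-1.57, 4.71], [0.07, 3.14], [-2.87, 2.87]. Speed limits (rad/s): [2.22, 2.22, 2.79, 3.14, 3.14, 3.14].

## Interface

Orientations are given as a 3x3 rotation matrix whose columns are the frame's x, y, z axes.
In Python, from workcell import bot gives the robot as it stands.
- The arm moves only by the tool jog_arm, never from a script. Its arguments are lists of equal length, an entry for each row: "travel": the shift along the tool's x, y, z in mm, a list of three; "turn": the turn about the tool's z in degrees; "hand": the closure, from 0 (fully open) to 1 (shut). In form: {"travel": [[dx, dy, dz], ...], "turn": [turn, ...], "hand": [hand, ...]}. A call has 1 to 5 rows; each row shifts and turns the commanded pose from where the row before left it, along the tool's axes as they then stand; what a row does not reach is not made up. A row lasts 1/10 s, in which the tool goes at most 50 mm and 8.59 degrees, less where a joint would pass 70% of its speed; a pose out of reach is approached as far as the arm can. A call with a gripper value outside its range is refused whole. The fingers move at their own pace and stop on an object; "squeeze" is the grip in N (left out, the last holds). Time passes only in rows, so rows that do not move let the fingers close. It gives the time, the measured TCP pose, the force and the opening at its end, in the units of the state.
- bot.read_state(): the state, without advancing time (a new reading comes with each control period).
- bot.capture(name): name is "scene" or "top"; returns the picture (420x560x3 uint8, red, green, blue); there is no depth.
- bot.get_calibration(name): a dict with "intrinsics" (3x3 intrinsics, pixels), "R" (3x3) and "t" (3): a world point X has camera coordinates R X + t. Camera axes: x right, y down, z forward; pixel columns grow to the right and rows downward; lengths in m; the calibration is good to about 2 mm. A picture is of the moment at which its call begins. get_calibration takes no time and is no camera call.
- bot.close_job(): hands the job in, once; it reports no verdict.
The state is a dict: "time": time; "joints": joint angles; "joint_velocities": joint speeds; "tau": joint torques, N m; "eef_pos": TCP position; "tcp_rot": TCP orientation; "wrist_force": force on the tool from outside, world axes, zero at the start; "wrist_torque": the same for the moment, N m; "opening": opening from 0.0 (shut) to 1.0 (fully open).
Only numpy, scipy, OpenCV 4.12 (cv2) and the standard library are available. Lean on these libraries where they do the work, as an engineer would, in place of code of your own. Each camera call takes 0.05 s, during which the arm holds its last target.

## Working session

There is one attempt and no reset: what is moved stays moved. The work goes in short steps, Python scripts to look and compute and a tool call to move; the robot and the scene stay as the last step left them, time stands still between calls to the robot, and variables do not carry over. Pictures are saved under pics/ and viewed, and the job is handed in when it is done.

Besides the shell and the picture viewer there is one more tool, called by a JSON object that holds its "api" and its "payload". jog_arm: Moves the arm, as the interface text tells. Its arguments: {"type":"object","properties":{"travel":{"type":"array","items":{"type":"array","items":{"type":"number"}}},"turn":{"type":"array","items":{"type":"number"}},"hand":{"type":"array","items":{"type":"number"}},"squeeze":{"type":"number"}},"required":["travel","turn","hand"]}

```bash
mkdir -p pics; ls
python3 - <<'E'
from workcell import bot
import cv2,json
for n in("scene","top"):
    im=bot.capture(n); cv2.imwrite(f"pics/{n}0.png",im[:,:,::-1])
    c=bot.get_calibration(n); print(n,c)
s=bot.read_state(); print(s)
E
```

```text
pics
scene {'intrinsics': array([[482.57963551,   0.        , 271.10128539],
       [  0.        , 482.57963551, 202.54702648],
       [  0.        ,   0.        ,   1.        ]]), 'R': array([[-0.48764004,  0.87304238,  0.00204787],
       [ 0.75991967,  0.4256075 , -0.49130474],
       [-0.42980145, -0.23802365, -0.87098534]]), 't': array([ 0.2441421 , -0.33777   ,  1.43645683])}
top {'intrinsics': array([[454.93594761,   0.        , 267.71392053],
       [  0.        , 454.93594761, 207.95599387],
       [  0.        ,   0.        ,   1.        ]]), 'R': array([[-0.01908082, -0.9997994 ,  0.00608922],
       [-0.98689851,  0.017858  , -0.16035094],
       [ 0.16021003, -0.00906907, -0.98704129]]), 't': array([-0.02027978,  0.48971281,  1.41535131])}
{'time': 0.1, 'joints': array([ 1.04744011e+00,  3.51222091e-01,  1.65237548e+00,  2.47904508e-05,
        1.13910568e+00, -8.45619388e-02]), 'joint_velocities': array([ 0.00046516, -0.00218547, -0.00237516,  0.00119827,  0.00093022,
        0.00018508]), 'tau': array([ 8.48859563e-04, -5.06837618e+01, -2.91868186e+01, -1.01270989e-04,
        2.68153432e-03,  3.88061210e-05]), 'eef_pos': array([0.23356428, 0.49781511, 0.40418454]), 'tcp_rot': array([[-9.05260123e-01,  4.24857364e-01, -5.74567647e-04],
       [ 4.24857736e-01,  9.05259631e-01, -9.50686788e-04],
       [ 1.16226614e-04, -1.10472835e-03, -9.99999383e-01]]), 'wrist_force': array([-0.46964754, -0.11178009, -0.14044513]), 'wrist_torque': array([-0.02170101,  0.02003296, -0.00122426]), 'opening': 0.9990620738160042}
```

View pics/scene0.png

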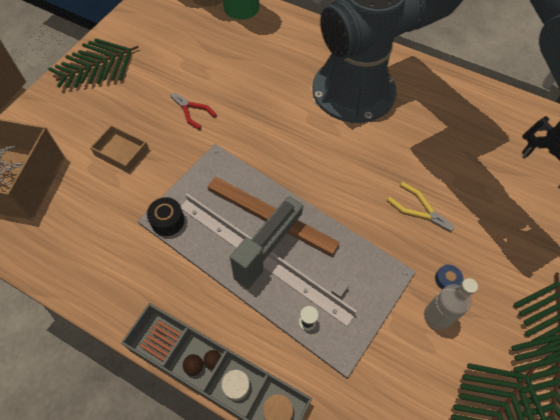

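View pics/top0.png

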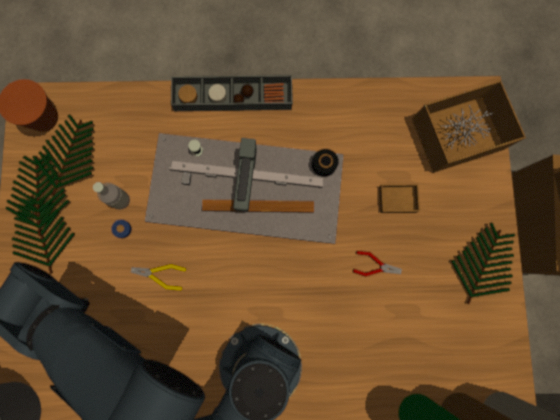

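The top view shows the board with corners near (160,134), (342,152), (335,243) and (147,222). The batten runs from (202,206) to (314,207), the stop is at (186,179), and the head's tip is at (240,210). Next I measure.

```bash
cat > h.py <<'E'
from workcell import bot
import numpy as np, cv2
C={n:bot.get_calibration(n) for n in("scene","top")}
def ray(n,p,z):
    c=C[n];K=np.array(c["intrinsics"]);R=np.array(c["R"]);t=np.array(c["t"])
    p=np.atleast_2d(p).astype(float)
    d=(np.linalg.inv(K)@np.c_[p,np.ones(len(p))].T).T@R
    o=-R.T@t
    return o+d*((z-o[2])/d[:,2])[:,None]
def proj(n,X):
    c=C[n];X=np.atleast_2d(X)
    q=(np.array(c["R"])@X.T).T+np.array(c["t"]);q=(np.array(c["intrinsics"])@q.T).T
    return q[:,:2]/q[:,2:]
E
python3 - <<'E'
from h import *
for n,(a,b,c,d) in {"top":(130,360,120,260),"scene":(120,430,130,390)}.items():
    im=cv2.imread(f"pics/{n}0.png")[c:d,a:b]
    s=3 if n=="top" else 2
    cv2.imwrite(f"pics/{n}z.png",cv2.resize(im,None,fx=s,fy=s,interpolation=cv2.INTER_CUBIC))
    im=cv2.imread(f"pics/{n}0.png"); hsv=cv2.cvtColor(im,cv2.COLOR_BGR2HSV)
    for p in ([(250,170),(220,206),(300,208),(200,260),(300,230)] if n=="top" else [(230,195),(320,240),(200,240),(100,220),(350,280)]): print(n,p,hsv[p[1],p[0]])
E
```

```text
top (250, 170) [32 41 81]
top (220, 206) [ 14 196 112]
top (300, 208) [ 14 201 117]
top (200, 260) [ 15 166 144]
top (300, 230) [ 16  54 117]
scene (230, 195) [ 13 143 134]
scene (320, 240) [ 12 147 139]
scene (200, 240) [ 16  43 138]
scene (100, 220) [ 14 127 175]
scene (350, 280) [ 15  40 140]
```

View pics/topz.png

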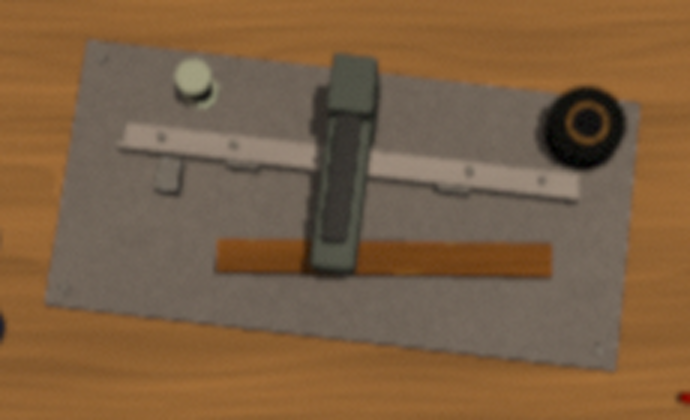

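View pics/scenez.png

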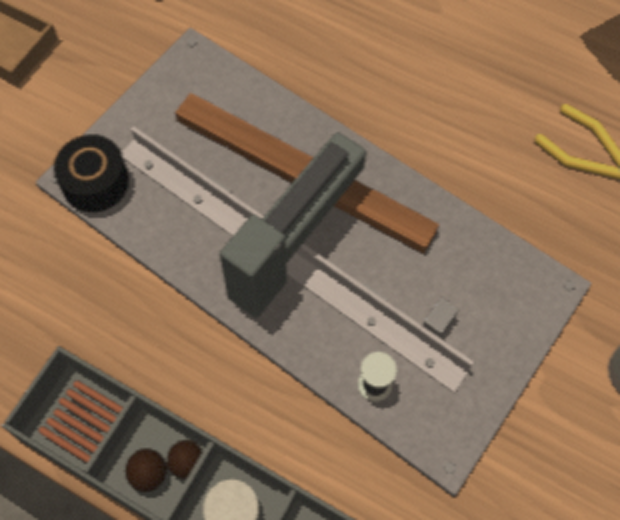

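```bash
cat >> h.py <<'E'
def board(n,im):
    hsv=cv2.cvtColor(im,cv2.COLOR_BGR2HSV)
    seed=np.zeros(im.shape[:2],np.uint8)
    m=((hsv[...,1]<95)).astype(np.uint8)
    m=cv2.morphologyEx(m,cv2.MORPH_OPEN,np.ones((3,3)))
    cs,_=cv2.findContours(m,0,cv2.CHAIN_APPROX_NONE)
    ref=(300,228) if n=="top" else (200,230)
    c=[c for c in cs if cv2.pointPolygonTest(c,ref,False)>=0][0][:,0,:]
    return c
def fit_rect(w): 
    (cx,cy),(a,b),ang=cv2.minAreaRect((w[:,:2]*1000).astype(np.float32)); return (cx,cy),(a,b),ang
def batmask(n,im,poly):
    hsv=cv2.cvtColor(im,cv2.COLOR_BGR2HSV)
    b=np.zeros(im.shape[:2],np.uint8); cv2.fillPoly(b,[np.int32(poly)],1); b=cv2.erode(b,np.ones((7,7)))
    return ((hsv[...,1]>(120 if n=="top" else 105))&(hsv[...,0]<20)&(b>0)).astype(np.uint8)
E
python3 - <<'E'
from h import *
for n in("top","scene"):
    c=C[n]; print(n,"cam",-np.array(c["R"]).T@c["t"])
    im=cv2.imread(f"pics/{n}0.png"); ct=board(n,im)
    w=ray(n,ct,.015); print("board",fit_rect(w),len(ct))
    box=cv2.boxPoints(cv2.minAreaRect((w[:,:2]*1000).astype(np.float32)))/1000;print(box.round(4).tolist())
    poly=proj(n,np.c_[box,np.full(4,.015)])
    m=batmask(n,im,poly); cs,_=cv2.findContours(m,0,cv2.CHAIN_APPROX_NONE)
    P=np.vstack([c[:,0] for c in cs if cv2.contourArea(c)>60])
    print("areas",[cv2.contourArea(c) for c in cs], "bat",fit_rect(ray(n,P,.037)))
    o=im.copy(); o[m>0]=(0,255,0); cv2.polylines(o,[np.int32(poly)],1,(0,0,255)); cv2.imwrite(f"pics/{n}m.png",o)
E
```

```text
top cam [ 0.25615641 -0.01618509  1.47565957]
board ((571.880615234375, 42.846343994140625), (617.7238159179688, 314.9521484375), 82.25345611572266) 597
[[0.3741999864578247, -0.24199999868869781], [0.6862999796867371, -0.28439998626708984], [0.769599974155426, 0.3276999890804291], [0.45750001072883606, 0.3700999915599823]]
areas [665.0, 309.0, 0.0, 0.0, 0.0, 0.0, 188.5, 6.5, 53.5, 61.0] bat ((592.2212524414062, 46.847869873046875), (570.3671875, 244.20120239257812), 82.2548599243164)
scene cam [0.99312276 0.27252174 1.08468486]
board ((568.1815185546875, 38.519866943359375), (625.3793334960938, 301.9857177734375), 82.25920867919922) 599
[[0.3763999938964844, -0.25099998712539673], [0.6757000088691711, -0.29170000553131104], [0.7598999738693237, 0.328000009059906], [0.46070000529289246, 0.3686999976634979]]
areas [731.5, 234.0, 981.5] bat ((520.9804077148438, -51.28216552734375), (148.2581024169922, 456.995361328125), 16.235164642333984)
```

```bash
cat >> h.py <<'E'
TH=np.deg2rad(-7.75)
ex=np.array([np.cos(TH),np.sin(TH)]); ey=np.array([-np.sin(TH),np.cos(TH)])
OJ=np.array([0.570,0.0405])+0.020*ex
def toj(w): w=np.atleast_2d(w)[:,:2]-OJ; return np.c_[w@ex,w@ey]*1000
def tow(j,z): j=np.atleast_2d(j)/1000.; return np.c_[OJ+j[:,:1]*ex+j[:,1:2]*ey,np.full(len(j),z)]
E
python3 - <<'E'
from h import *
print("OJ",OJ)
for n in("top","scene"):
    im=cv2.imread(f"pics/{n}0.png"); 
    poly=proj(n,tow([[-165,-300],[-165,300],[-8,300],[-8,-300]],.03))
    m=batmask(n,im,poly); cs,_=cv2.findContours(m,0,cv2.CHAIN_APPROX_NONE)
    for c in cs:
        if cv2.contourArea(c)>60:
            j=toj(ray(n,c[:,0],.037)); print(n,cv2.contourArea(c)); 
            b=cv2.boxPoints(cv2.minAreaRect(j.astype(np.float32))); print(b.round(1).tolist())
    o=im.copy()
    def dr(pts,z,col): cv2.polylines(o,[np.int32(proj(n,tow(pts,z))*8)],1,col,1,cv2.LINE_AA,3)
    dr([[-170,-310],[130,-310],[130,310],[-170,310]],.015,(0,0,255))
    for y in(-115,115): dr([[0,y-17],[6,y-17],[6,y+17],[0,y+17]],.039,(0,255,255))
    dr([[-36,180],[0,180],[0,204],[-36,204]],.045,(255,255,0))
    dr([[6,-250],[6,250]],.045,(255,0,255)); dr([[-110,-23],[-110,23]],.15,(0,255,0))
    a,b,c,d=(130,360,120,260) if n=="top" else (120,430,130,390); s=3 if n=="top" else 2
    cv2.imwrite(f"pics/{n}o.png",cv2.resize(o[c:d,a:b],None,fx=s,fy=s,interpolation=cv2.INTER_CUBIC))
E
```

```text
OJ [0.58981732 0.03780298]
top 665.0
[[-107.4000015258789, -18.399999618530273], [-86.80000305175781, -225.60000610351562], [-50.0, -222.0], [-70.5999984741211, -14.800000190734863]]
top 309.0
[[-121.4000015258789, 128.60000610351562], [-109.0, 23.100000381469727], [-73.5, 27.299999237060547], [-85.9000015258789, 132.8000030517578]]
scene 731.5
[[-118.0999984741211, 128.8000030517578], [-105.19999694824219, 10.100000381469727], [-62.79999923706055, 14.699999809265137], [-75.80000305175781, 133.39999389648438]]
scene 981.5
[[-100.19999694824219, -48.0], [-81.19999694824219, -228.6999969482422], [-38.599998474121094, -224.1999969482422], [-57.599998474121094, -43.5]]
```

View pics/topo.png

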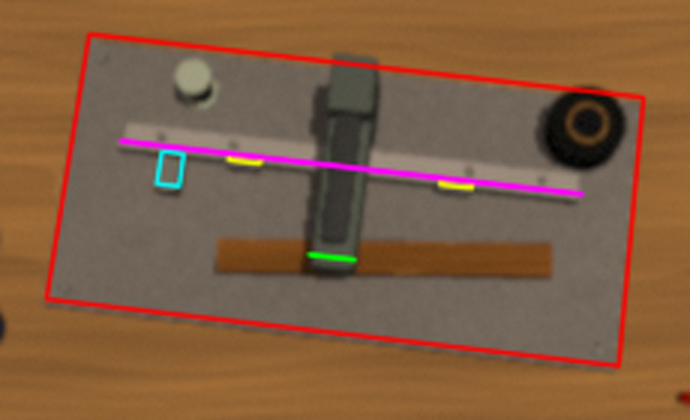

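View pics/sceneo.png

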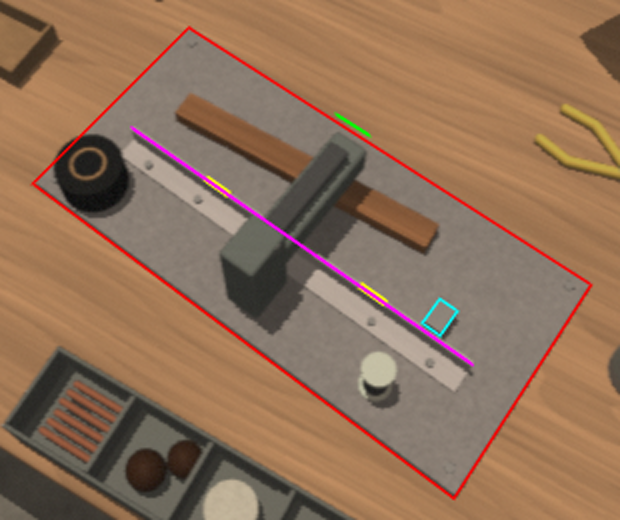

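```bash
cat >> h.py <<'E'
def st():
    s=bot.read_state(); R=np.array(s["tcp_rot"]); p=np.array(s["eef_pos"])
    f=np.array(s["wrist_force"])
    print("t",round(s["time"],2),"jig",toj(p).round(1)[0],"z",round(p[2]*1000,1),"toolx yaw in jig",round(np.rad2deg(np.arctan2(R[1,0],R[0,0])-TH),2),"F jig",(f[:2]@ex).round(2),(f[:2]@ey).round(2),f[2].round(2),"op",round(s["opening"],2))
    return s,R,p
def goto(j,z):
    s,R,p=st(); d=tow([j],z/1000)[0]-p; print("tool delta mm",(R.T@d*1000).round(1))
E
python3 -c "
from h import *
goto([-170,115],260)"
```

```text
t 0.1 jig [-415.   407.8] z 404.2 toolx yaw in jig 162.61 F jig -0.45 -0.17 -0.14 op 1.0
tool delta mm [-321.4 -206.   144.4]
```

{"api": "jog_arm", "payload": {"travel": [[0,0,0],[0,0,0],[0,0,0]], "turn": [-8.5,-8.5,-0.4], "hand": [1,1,1]}}

```text
time: 0.4
eef_pos: [0.2336, 0.4978, 0.4044]
tcp_rot: [[-0.991, 0.132, -0.0], [0.132, 0.991, -0.001], [0.0, -0.001, -1.0]]
wrist_force: [-0.2, 0.6, 0.4]
opening: 0.516
```

```bash
python3 -c "
from h import *
goto([-170,115],260)"
```

```text
t 0.4 jig [-415.   407.8] z 404.4 toolx yaw in jig 180.15 F jig -0.3 0.61 0.39 op 0.52
tool delta mm [-244.3 -293.4  144.5]
```

{"api": "jog_arm", "payload": {"travel": [[-25,-30,0],[-25,-30,0],[-25,-30,0],[-25,-30,0],[-25,-30,0]], "turn": [0,0,0,0,0], "hand": [1,1,1,1,1]}}

```text
time: 0.9
eef_pos: [0.3378, 0.331, 0.4046]
tcp_rot: [[-0.99, 0.139, -0.0], [0.139, 0.99, -0.0], [0.0, -0.0, -1.0]]
wrist_force: [1.2, 0.8, 0.3]
opening: 0.0
```

{"api": "jog_arm", "payload": {"travel": [[-25,-30,20],[-25,-30,25],[-25,-30,30],[-25,-30,30],[-20,-25,30]], "turn": [0,0,0,0,0], "hand": [1,1,1,1,1]}}

```text
time: 1.4
eef_pos: [0.4374, 0.1709, 0.2687]
tcp_rot: [[-0.99, 0.14, 0.001], [0.14, 0.99, 0.0], [-0.001, 0.0, -1.0]]
wrist_force: [1.4, 0.5, 0.7]
opening: -0.004
```

{"api": "jog_arm", "payload": {"travel": [[0,0,0],[0,0,0]], "turn": [0,0], "hand": [1,1]}}

```text
time: 1.6
eef_pos: [0.4368, 0.1723, 0.2694]
tcp_rot: [[-0.99, 0.139, -0.001], [0.139, 0.99, -0.0], [0.001, -0.0, -1.0]]
wrist_force: [1.1, 1.1, 0.5]
opening: -0.002
```

```bash
python3 -c "
from h import *
goto([-170,115],196)
for n in ('top','scene'):
    im=bot.capture(n); cv2.imwrite(f'pics/{n}1.png',im[:,:,::-1])
a=cv2.imread('pics/top1.png')[110:350,100:400];b=cv2.imread('pics/scene1.png')[80:400,100:500]
cv2.imwrite('pics/c1.png',np.hstack([cv2.resize(a,(400,320)),b]))"
```

```text
t 1.6 jig [-169.8  112.6] z 269.4 toolx yaw in jig 179.75 F jig 0.91 1.25 0.48 op -0.0
tool delta mm [ 0.1  2.4 73.4]
```

View pics/c1.png

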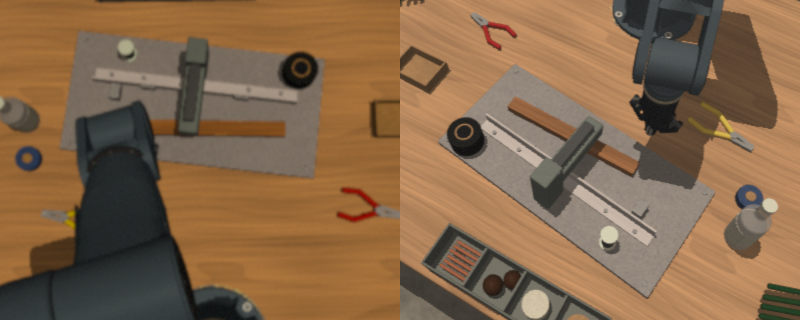

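{"api": "jog_arm", "payload": {"travel": [[0,0,20],[0,0,20],[0,0,20],[0,0,13],[0,0,0]], "turn": [0,0,0,0,0], "hand": [1,1,1,1,1]}}

```text
time: 2.2
eef_pos: [0.4362, 0.1732, 0.1962]
tcp_rot: [[-0.991, 0.134, -0.001], [0.134, 0.991, -0.0], [0.001, -0.0, -1.0]]
wrist_force: [-0.8, 0.2, 1.4]
opening: 0.003
```

{"api": "jog_arm", "payload": {"travel": [[-6,0,0],[-6,0,0],[-6,0,0],[-6,0,0],[-6,0,0]], "turn": [0,0,0,0,0], "hand": [1,1,1,1,1]}}

```text
time: 2.7
eef_pos: [0.4671, 0.1684, 0.197]
tcp_rot: [[-0.991, 0.135, 0.001], [0.135, 0.991, 0.0], [-0.001, 0.0, -1.0]]
wrist_force: [0.6, 0.2, -0.5]
opening: 0.005
```

{"api": "jog_arm", "payload": {"travel": [[-5,0,0],[-5,0,0],[-5,0,0],[-5,0,0],[-5,0,0]], "turn": [0,0,0,0,0], "hand": [1,1,1,1,1]}}

```text
time: 3.2
eef_pos: [0.4915, 0.1651, 0.1966]
tcp_rot: [[-0.991, 0.135, -0.0], [0.135, 0.991, -0.0], [0.0, -0.0, -1.0]]
wrist_force: [-1.2, 0.6, 0.2]
opening: 0.003
```

{"api": "jog_arm", "payload": {"travel": [[-5,0,0],[-5,0,0],[-5,0,0],[-5,0,0],[-5,0,0]], "turn": [0,0,0,0,0], "hand": [1,1,1,1,1]}}

```text
time: 3.7
eef_pos: [0.5164, 0.1617, 0.1967]
tcp_rot: [[-0.991, 0.135, -0.0], [0.135, 0.991, -0.0], [0.0, -0.0, -1.0]]
wrist_force: [0.0, -0.2, -0.1]
opening: -0.0
```

{"api": "jog_arm", "payload": {"travel": [[-5,0,0],[-5,0,0],[-5,0,0],[0,0,0]], "turn": [0,0,0,0], "hand": [1,1,1,1]}}

```text
time: 4.1
eef_pos: [0.5314, 0.1597, 0.1967]
tcp_rot: [[-0.991, 0.135, 0.001], [0.135, 0.991, 0.0], [-0.001, 0.0, -1.0]]
wrist_force: [0.8, -0.2, 0.0]
opening: 0.0
```

```bash
cat >> h.py <<'E'
def look(k):
    st()
    for n in ('top','scene'):
        im=bot.capture(n); cv2.imwrite(f'pics/{n}{k}.png',im[:,:,::-1])
    a=cv2.imread(f'pics/top{k}.png')[120:300,120:370];b=cv2.imread(f'pics/scene{k}.png')[110:390,110:460]
    cv2.imwrite(f'pics/c{k}.png',np.hstack([cv2.resize(a,(440,317)),cv2.resize(b,(360,317))]))
    for n in ('top','scene'):
        im=cv2.imread(f'pics/{n}{k}.png')
        poly=proj(n,tow([[-165,-300],[-165,300],[4,300],[4,-300]],.03))
        m=batmask(n,im,poly); cs,_=cv2.findContours(m,0,cv2.CHAIN_APPROX_NONE)
        for c in cs:
            if cv2.contourArea(c)>60:
                j=toj(ray(n,c[:,0],.037)); print(n,cv2.contourArea(c),cv2.boxPoints(cv2.minAreaRect(j.astype(np.float32))).round(0).tolist())
E
python3 -c "
from h import *
look(2)"
```

```text
t 4.1 jig [-74.3 112.9] z 196.7 toolx yaw in jig 180.0 F jig 0.77 -0.07 0.03 op 0.0
top 678.0 [[-105.0, -227.0], [-68.0, -231.0], [-44.0, -18.0], [-80.0, -14.0]]
top 110.5 [[-75.0, 33.0], [-36.0, 31.0], [-34.0, 74.0], [-73.0, 76.0]]
scene 715.0 [[-72.0, 16.0], [-31.0, 11.0], [-18.0, 125.0], [-59.0, 130.0]]
scene 957.0 [[-100.0, -228.0], [-60.0, -233.0], [-38.0, -49.0], [-78.0, -44.0]]
```

View pics/c2.png

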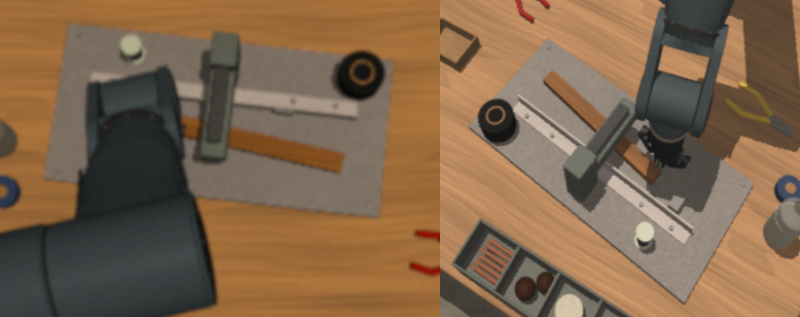

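{"api": "jog_arm", "payload": {"travel": [[20,0,0],[25,0,0],[30,0,0],[27,0,0],[0,-20,0]], "turn": [0,0,0,0,0], "hand": [1,1,1,1,1]}}

```text
time: 4.7
eef_pos: [0.4244, 0.1548, 0.1966]
tcp_rot: [[-0.991, 0.132, -0.002], [0.132, 0.991, -0.0], [0.002, -0.001, -1.0]]
wrist_force: [1.2, -0.7, -0.7]
opening: 0.002
```

{"api": "jog_arm", "payload": {"travel": [[0,-45,0],[0,-50,0],[0,-50,0],[0,-45,0],[0,-35,0]], "turn": [0,0,0,0,0], "hand": [1,1,1,1,1]}}

```text
time: 5.2
eef_pos: [0.3961, -0.0713, 0.1969]
tcp_rot: [[-0.991, 0.136, 0.0], [0.136, 0.991, -0.0], [-0.0, -0.0, -1.0]]
wrist_force: [0.8, 0.3, -0.3]
opening: 0.003
```

{"api": "jog_arm", "payload": {"travel": [[-15,0,0],[-15,0,0],[-12,0,0],[-10,0,0],[-6,0,0]], "turn": [0,0,0,0,0], "hand": [1,1,1,1,1]}}

```text
time: 5.7
eef_pos: [0.4549, -0.0769, 0.1967]
tcp_rot: [[-0.991, 0.134, 0.0], [0.134, 0.991, -0.0], [-0.0, -0.0, -1.0]]
wrist_force: [0.5, -0.9, 0.2]
opening: 0.002
```

{"api": "jog_arm", "payload": {"travel": [[-5,0,0],[-5,0,0],[-5,0,0],[-5,0,0],[-5,0,0]], "turn": [0,0,0,0,0], "hand": [1,1,1,1,1]}}

```text
time: 6.2
eef_pos: [0.4792, -0.0804, 0.1966]
tcp_rot: [[-0.991, 0.135, -0.001], [0.135, 0.991, 0.0], [0.001, 0.0, -1.0]]
wrist_force: [-0.2, 0.8, -0.1]
opening: -0.001
```

```bash
python3 -c "
from h import *
look(3)"
```

```text
t 6.2 jig [ -93.7 -132.1] z 196.6 toolx yaw in jig 180.01 F jig -0.32 0.8 -0.11 op -0.0
top 85.5 [[-79.0, -49.0], [-43.0, -52.0], [-41.0, -21.0], [-77.0, -18.0]]
top 299.0 [[-72.0, 35.0], [-35.0, 31.0], [-27.0, 127.0], [-64.0, 130.0]]
scene 723.5 [[-68.0, 15.0], [-27.0, 12.0], [-18.0, 127.0], [-59.0, 130.0]]
scene 948.5 [[-88.0, -229.0], [-48.0, -232.0], [-32.0, -49.0], [-72.0, -46.0]]
```

View pics/c3.png

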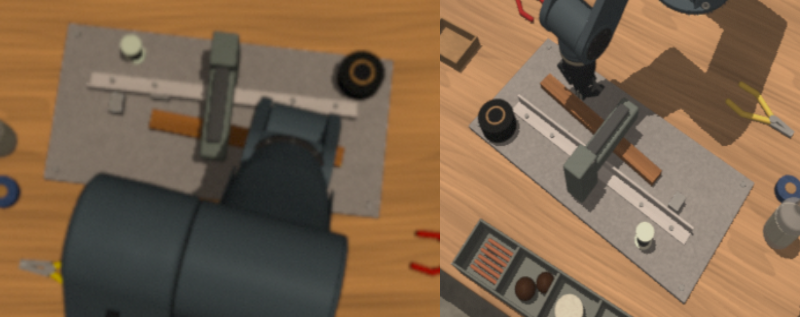

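{"api": "jog_arm", "payload": {"travel": [[-5,0,0],[-5,0,0],[-5,0,0],[-5,0,0],[-5,0,0]], "turn": [0,0,0,0,0], "hand": [1,1,1,1,1]}}

```text
time: 6.8
eef_pos: [0.5042, -0.0838, 0.1967]
tcp_rot: [[-0.991, 0.135, -0.0], [0.135, 0.991, 0.0], [0.0, 0.0, -1.0]]
wrist_force: [-0.4, -0.9, 0.4]
opening: -0.001
```

{"api": "jog_arm", "payload": {"travel": [[-3,0,0],[-2,0,0],[-2,0,0]], "turn": [0,0,0], "hand": [1,1,1]}}

```text
time: 7.1
eef_pos: [0.5107, -0.0847, 0.1967]
tcp_rot: [[-0.991, 0.135, -0.001], [0.135, 0.991, 0.0], [0.001, 0.0, -1.0]]
wrist_force: [-1.3, 0.4, 1.2]
opening: 0.002
```

```bash
python3 -c "
from h import *
look(4)"
```

```text
t 7.1 jig [ -61.9 -132.1] z 196.7 toolx yaw in jig 180.01 F jig -1.37 0.27 1.21 op 0.0
top 81.5 [[-59.0, -47.0], [-21.0, -49.0], [-19.0, -19.0], [-58.0, -18.0]]
top 307.5 [[-65.0, 130.0], [-60.0, 31.0], [-23.0, 33.0], [-27.0, 132.0]]
scene 753.0 [[-60.0, 130.0], [-54.0, 12.0], [-12.0, 14.0], [-18.0, 132.0]]
scene 987.0 [[-52.0, -48.0], [-45.0, -229.0], [-4.0, -227.0], [-11.0, -47.0]]
```

View pics/c4.png

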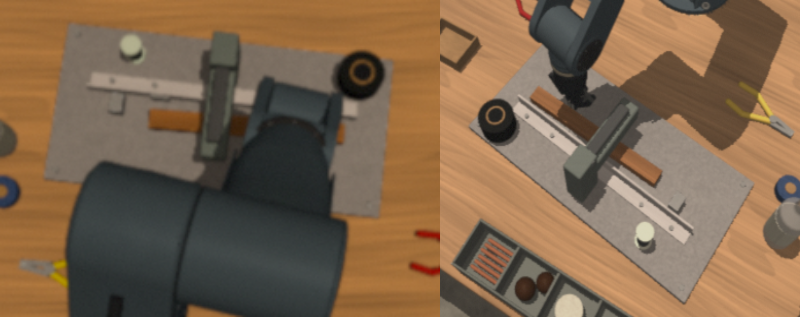

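{"api": "jog_arm", "payload": {"travel": [[-1.5,0,0],[-1,0,0],[-1,0,0]], "turn": [0,0,0], "hand": [1,1,1]}}

```text
time: 7.5
eef_pos: [0.5142, -0.0852, 0.1967]
tcp_rot: [[-0.991, 0.135, -0.0], [0.135, 0.991, -0.0], [0.0, -0.0, -1.0]]
wrist_force: [-1.7, 0.6, -0.2]
opening: -0.002
```

{"api": "jog_arm", "payload": {"travel": [[-1,0,0],[-1,0,0]], "turn": [0,0], "hand": [1,1]}}

```text
time: 7.7
eef_pos: [0.5162, -0.0855, 0.1967]
tcp_rot: [[-0.991, 0.135, -0.0], [0.135, 0.991, 0.0], [0.0, -0.0, -1.0]]
wrist_force: [-0.8, -0.6, 0.6]
opening: 0.001
```

{"api": "jog_arm", "payload": {"travel": [[-1,0,0],[-1,0,0]], "turn": [0,0], "hand": [1,1]}}

```text
time: 7.9
eef_pos: [0.5182, -0.0858, 0.1967]
tcp_rot: [[-0.991, 0.135, 0.0], [0.135, 0.991, -0.0], [-0.0, -0.0, -1.0]]
wrist_force: [-0.6, 0.1, -0.3]
opening: -0.0
```

{"api": "jog_arm", "payload": {"travel": [[-1,0,0]], "turn": [0], "hand": [1]}}

```text
time: 8.0
eef_pos: [0.5192, -0.0859, 0.1967]
tcp_rot: [[-0.991, 0.135, -0.0], [0.135, 0.991, 0.0], [0.0, 0.0, -1.0]]
wrist_force: [-0.5, 0.2, -0.4]
opening: -0.001
```

{"api": "jog_arm", "payload": {"travel": [[-1,0,0]], "turn": [0], "hand": [1]}}

```text
time: 8.1
eef_pos: [0.5202, -0.086, 0.1967]
tcp_rot: [[-0.991, 0.135, 0.0], [0.135, 0.991, 0.0], [-0.0, 0.0, -1.0]]
wrist_force: [-1.4, -0.0, -0.1]
opening: 0.003
```

{"api": "jog_arm", "payload": {"travel": [[-0.5,0,0],[-0.5,0,0]], "turn": [0,0], "hand": [1,1]}}

```text
time: 8.3
eef_pos: [0.5208, -0.0861, 0.1966]
tcp_rot: [[-0.991, 0.135, -0.001], [0.135, 0.991, 0.0], [0.001, 0.0, -1.0]]
wrist_force: [-5.4, 0.7, 3.6]
opening: -0.0
```

{"api": "jog_arm", "payload": {"travel": [[-0.5,0,0],[-0.5,0,0]], "turn": [0,0], "hand": [1,1]}}

```text
time: 8.5
eef_pos: [0.5217, -0.086, 0.1966]
tcp_rot: [[-0.991, 0.135, -0.002], [0.135, 0.991, 0.001], [0.002, 0.0, -1.0]]
wrist_force: [-6.5, 2.5, 4.6]
opening: 0.0
```

{"api": "jog_arm", "payload": {"travel": [[-0.5,0,0],[-0.5,0,0]], "turn": [0,0], "hand": [1,1]}}

```text
time: 8.7
eef_pos: [0.5221, -0.0861, 0.1965]
tcp_rot: [[-0.991, 0.135, -0.004], [0.135, 0.991, 0.001], [0.004, 0.001, -1.0]]
wrist_force: [-12.3, 2.2, 10.3]
opening: 0.001
```

{"api": "jog_arm", "payload": {"travel": [[-0.5,0,0]], "turn": [0], "hand": [1]}}

```text
time: 8.8
eef_pos: [0.5223, -0.0861, 0.1965]
tcp_rot: [[-0.991, 0.134, -0.005], [0.134, 0.991, 0.001], [0.005, 0.001, -1.0]]
wrist_force: [-14.0, 2.5, 12.6]
opening: -0.003
```

{"api": "jog_arm", "payload": {"travel": [[-0.5,0,0]], "turn": [0], "hand": [1]}}

```text
time: 8.9
eef_pos: [0.5226, -0.0861, 0.1964]
tcp_rot: [[-0.991, 0.134, -0.006], [0.134, 0.991, 0.001], [0.006, 0.001, -1.0]]
wrist_force: [-16.1, 4.4, 13.8]
opening: -0.004
```

{"api": "jog_arm", "payload": {"travel": [[3,0,0],[10,0,0],[20,0,0],[30,0,0],[30,0,0]], "turn": [0,0,0,0,0], "hand": [1,1,1,1,1]}}

```text
time: 9.4
eef_pos: [0.4307, -0.0738, 0.1968]
tcp_rot: [[-0.991, 0.135, 0.001], [0.135, 0.991, -0.0], [-0.001, -0.0, -1.0]]
wrist_force: [-0.4, 0.1, -0.5]
opening: -0.002
```

{"api": "jog_arm", "payload": {"travel": [[30,0,0],[2,40,0],[0,50,0],[0,50,0],[0,50,0]], "turn": [0,0,0,0,0], "hand": [1,1,1,1,1]}}

```text
time: 9.9
eef_pos: [0.4256, 0.1204, 0.197]
tcp_rot: [[-0.991, 0.135, 0.002], [0.135, 0.991, 0.0], [-0.001, 0.0, -1.0]]
wrist_force: [1.7, -0.3, -1.1]
opening: 0.0
```

{"api": "jog_arm", "payload": {"travel": [[0,40,0],[0,17,0],[0,0,0]], "turn": [0,0,0], "hand": [1,1,1]}}

```text
time: 10.2
eef_pos: [0.4334, 0.1768, 0.1968]
tcp_rot: [[-0.991, 0.132, 0.002], [0.132, 0.991, 0.001], [-0.002, 0.001, -1.0]]
wrist_force: [-0.5, -0.8, -0.5]
opening: 0.003
```

```bash
python3 -c "
from h import *
look(5)"
```

```text
t 10.2 jig [-173.8  116.6] z 196.8 toolx yaw in jig 180.18 F jig -0.44 -0.82 -0.52 op 0.0
top 653.0 [[-50.0, -19.0], [-38.0, -227.0], [1.0, -225.0], [-12.0, -17.0]]
top 305.5 [[-62.0, 129.0], [-54.0, 31.0], [-15.0, 34.0], [-23.0, 132.0]]
scene 763.0 [[-56.0, 130.0], [-48.0, 11.0], [-5.0, 14.0], [-13.0, 133.0]]
scene 811.0 [[-43.0, -47.0], [-33.0, -228.0], [5.0, -226.0], [-5.0, -45.0]]
```

View pics/c5.png

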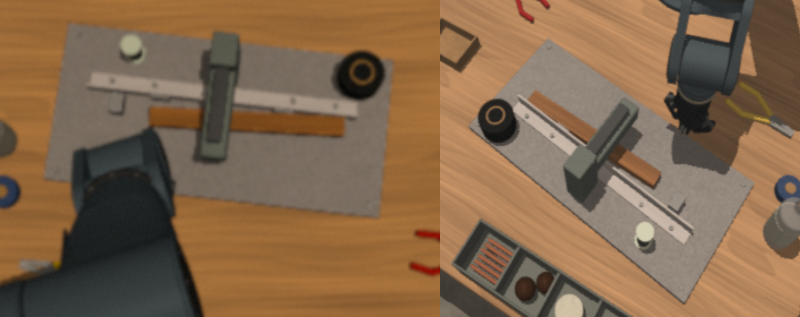

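{"api": "jog_arm", "payload": {"travel": [[-30,0,0],[-30,0,0],[-25,0,0],[-15,0,0],[-5,0,0]], "turn": [0,0,0,0,0], "hand": [1,1,1,1,1]}}

```text
time: 10.8
eef_pos: [0.5385, 0.1591, 0.1967]
tcp_rot: [[-0.991, 0.137, 0.001], [0.137, 0.991, 0.0], [-0.001, 0.0, -1.0]]
wrist_force: [-0.7, 0.3, -1.0]
opening: 0.002
```

{"api": "jog_arm", "payload": {"travel": [[-2,0,0],[-2,0,0],[-2,0,0],[-2,0,0],[-2,0,0]], "turn": [0,0,0,0,0], "hand": [1,1,1,1,1]}}

```text
time: 11.3
eef_pos: [0.5474, 0.1597, 0.1967]
tcp_rot: [[-0.991, 0.134, -0.0], [0.134, 0.991, 0.0], [0.0, 0.0, -1.0]]
wrist_force: [-0.5, 0.0, -0.9]
opening: -0.001
```

```bash
python3 -c "
from h import *
st()"
```

```text
t 11.3 jig [-58.5 115. ] z 196.7 toolx yaw in jig 180.02 F jig -0.54 -0.06 -0.87 op -0.0
```

{"api": "jog_arm", "payload": {"travel": [[-1,0,0],[-1,0,0],[-1,0,0]], "turn": [0,0,0], "hand": [1,1,1]}}

```text
time: 11.6
eef_pos: [0.5504, 0.1592, 0.1967]
tcp_rot: [[-0.991, 0.135, -0.0], [0.135, 0.991, 0.0], [0.0, 0.0, -1.0]]
wrist_force: [-1.4, 0.8, 1.6]
opening: 0.001
```

{"api": "jog_arm", "payload": {"travel": [[-0.5,0,0],[-0.5,0,0]], "turn": [0,0], "hand": [1,1]}}

```text
time: 11.8
eef_pos: [0.5514, 0.159, 0.1967]
tcp_rot: [[-0.991, 0.135, 0.0], [0.135, 0.991, 0.0], [-0.0, 0.0, -1.0]]
wrist_force: [-0.7, 0.1, 1.0]
opening: 0.001
```

{"api": "jog_arm", "payload": {"travel": [[-0.5,0,0],[-0.5,0,0]], "turn": [0,0], "hand": [1,1]}}

```text
time: 12.0
eef_pos: [0.5524, 0.1589, 0.1967]
tcp_rot: [[-0.991, 0.135, -0.0], [0.135, 0.991, -0.0], [0.0, -0.0, -1.0]]
wrist_force: [-1.6, 1.1, 1.2]
opening: 0.003
```

{"api": "jog_arm", "payload": {"travel": [[-0.5,0,0],[-0.5,0,0]], "turn": [0,0], "hand": [1,1]}}

```text
time: 12.2
eef_pos: [0.5534, 0.1587, 0.1967]
tcp_rot: [[-0.991, 0.135, -0.0], [0.135, 0.991, -0.0], [0.0, -0.0, -1.0]]
wrist_force: [-1.5, -0.3, 0.9]
opening: 0.003
```

{"api": "jog_arm", "payload": {"travel": [[-0.5,0,0],[-0.5,0,0]], "turn": [0,0], "hand": [1,1]}}

```text
time: 12.4
eef_pos: [0.5544, 0.1586, 0.1967]
tcp_rot: [[-0.991, 0.135, -0.0], [0.135, 0.991, -0.0], [0.0, -0.0, -1.0]]
wrist_force: [-0.8, -0.2, -0.2]
opening: -0.004
```

```bash
python3 -c "
from h import *
st()"
```

```text
t 12.4 jig [-51.4 114.9] z 196.7 toolx yaw in jig 180.01 F jig -0.72 -0.29 -0.24 op -0.0
```

{"api": "jog_arm", "payload": {"travel": [[-0.5,0,0]], "turn": [0], "hand": [1]}}

```text
time: 12.5
eef_pos: [0.5547, 0.1586, 0.1966]
tcp_rot: [[-0.991, 0.135, -0.001], [0.135, 0.991, -0.0], [0.001, -0.0, -1.0]]
wrist_force: [-5.1, 1.2, 4.6]
opening: -0.001
```

{"api": "jog_arm", "payload": {"travel": [[-0.5,0,0]], "turn": [0], "hand": [1]}}

```text
time: 12.6
eef_pos: [0.5549, 0.1586, 0.1966]
tcp_rot: [[-0.991, 0.135, -0.002], [0.135, 0.991, -0.0], [0.002, -0.0, -1.0]]
wrist_force: [-7.9, 1.8, 6.4]
opening: 0.003
```

{"api": "jog_arm", "payload": {"travel": [[-0.5,0,0]], "turn": [0], "hand": [1]}}

```text
time: 12.7
eef_pos: [0.5551, 0.1586, 0.1966]
tcp_rot: [[-0.991, 0.135, -0.003], [0.135, 0.991, -0.0], [0.003, -0.001, -1.0]]
wrist_force: [-10.5, 1.5, 8.9]
opening: -0.001
```

{"api": "jog_arm", "payload": {"travel": [[-0.3,0,0],[0,0,0]], "turn": [0,0], "hand": [1,1]}}

```text
time: 12.9
eef_pos: [0.5552, 0.1586, 0.1966]
tcp_rot: [[-0.991, 0.135, -0.004], [0.135, 0.991, -0.0], [0.004, -0.001, -1.0]]
wrist_force: [-9.6, 1.4, 8.7]
opening: 0.003
```

```bash
python3 -c "
from h import *
look(6)"
```

```text
t 12.9 jig [-50.6 115. ] z 196.6 toolx yaw in jig 180.01 F jig -9.67 0.14 8.7 op 0.0
top 682.0 [[-44.0, -18.0], [-44.0, -227.0], [-5.0, -227.0], [-5.0, -18.0]]
top 120.0 [[-46.0, 74.0], [-41.0, 32.0], [-2.0, 37.0], [-7.0, 79.0]]
scene 628.5 [[-38.0, 13.0], [-4.0, 13.0], [-3.0, 132.0], [-38.0, 132.0]]
scene 819.5 [[-38.0, -228.0], [-4.0, -228.0], [-4.0, -47.0], [-38.0, -47.0]]
```

View pics/c6.png

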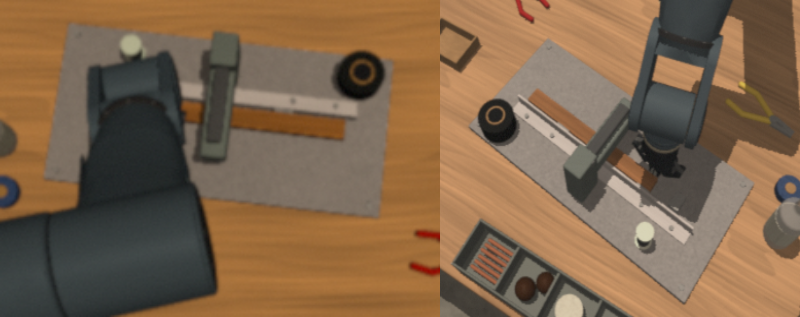

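{"api": "jog_arm", "payload": {"travel": [[3,0,0],[12,0,0],[35,0,0],[45,0,0],[30,0,0]], "turn": [0,0,0,0,0], "hand": [1,1,1,1,1]}}

```text
time: 13.5
eef_pos: [0.43, 0.1751, 0.1965]
tcp_rot: [[-0.991, 0.135, -0.001], [0.135, 0.991, -0.0], [0.001, -0.0, -1.0]]
wrist_force: [0.2, 0.3, -0.5]
opening: 0.001
```

{"api": "jog_arm", "payload": {"travel": [[0,-40,0],[0,-50,0],[0,-50,0],[0,-50,0],[0,-40,0]], "turn": [0,0,0,0,0], "hand": [1,1,1,1,1]}}

```text
time: 14.0
eef_pos: [0.4009, -0.0549, 0.1969]
tcp_rot: [[-0.991, 0.135, 0.001], [0.135, 0.991, -0.001], [-0.001, -0.0, -1.0]]
wrist_force: [0.8, 0.8, -0.8]
opening: -0.001
```

{"api": "jog_arm", "payload": {"travel": [[0,0,0],[-40,0,0],[-40,0,0],[-22,0,0],[-10,0,0]], "turn": [0,0,0,0,0], "hand": [1,1,1,1,1]}}

```text
time: 14.5
eef_pos: [0.514, -0.0674, 0.1968]
tcp_rot: [[-0.991, 0.134, 0.002], [0.134, 0.991, -0.0], [-0.002, -0.0, -1.0]]
wrist_force: [-1.2, -0.4, -0.0]
opening: 0.004
```

```bash
python3 -c "
from h import *
st()"
```

```text
t 14.5 jig [ -60.9 -114.5] z 196.8 toolx yaw in jig 180.04 F jig -1.1 -0.58 -0.0 op 0.0
```

{"api": "jog_arm", "payload": {"travel": [[-4,0,0],[-2,0,0],[-1,0,0]], "turn": [0,0,0], "hand": [1,1,1]}}

```text
time: 14.8
eef_pos: [0.5186, -0.0685, 0.1966]
tcp_rot: [[-0.991, 0.135, -0.001], [0.135, 0.991, 0.0], [0.001, 0.0, -1.0]]
wrist_force: [-0.7, 1.1, -0.2]
opening: -0.003
```

{"api": "jog_arm", "payload": {"travel": [[-0.5,0,0]], "turn": [0], "hand": [1]}}

```text
time: 14.9
eef_pos: [0.5192, -0.0687, 0.1967]
tcp_rot: [[-0.991, 0.135, -0.0], [0.135, 0.991, 0.0], [0.0, 0.0, -1.0]]
wrist_force: [-0.4, -0.0, 0.2]
opening: -0.003
```

{"api": "jog_arm", "payload": {"travel": [[-0.5,0,0]], "turn": [0], "hand": [1]}}

```text
time: 15.0
eef_pos: [0.5199, -0.0688, 0.1967]
tcp_rot: [[-0.991, 0.135, -0.0], [0.135, 0.991, 0.0], [0.0, 0.0, -1.0]]
wrist_force: [-0.1, -0.6, -0.0]
opening: -0.004
```

{"api": "jog_arm", "payload": {"travel": [[-0.5,0,0]], "turn": [0], "hand": [1]}}

```text
time: 15.1
eef_pos: [0.5205, -0.0689, 0.1967]
tcp_rot: [[-0.991, 0.135, -0.0], [0.135, 0.991, 0.0], [0.0, 0.0, -1.0]]
wrist_force: [-0.9, 0.7, -0.2]
opening: -0.002
```

```bash
python3 -c "
from h import *
st()"
```

```text
t 15.1 jig [ -54.3 -115.1] z 196.7 toolx yaw in jig 180.0 F jig -0.96 0.55 -0.21 op -0.0
```

{"api": "jog_arm", "payload": {"travel": [[-0.5,0,0],[-0.5,0,0]], "turn": [0,0], "hand": [1,1]}}

```text
time: 15.3
eef_pos: [0.5217, -0.0691, 0.1967]
tcp_rot: [[-0.991, 0.135, -0.0], [0.135, 0.991, 0.0], [0.0, 0.0, -1.0]]
wrist_force: [-0.6, -0.2, -0.1]
opening: 0.002
```

{"api": "jog_arm", "payload": {"travel": [[-0.5,0,0]], "turn": [0], "hand": [1]}}

```text
time: 15.4
eef_pos: [0.5222, -0.0692, 0.1967]
tcp_rot: [[-0.991, 0.135, -0.0], [0.135, 0.991, -0.0], [0.0, -0.0, -1.0]]
wrist_force: [0.4, -0.1, 0.1]
opening: 0.004
```

{"api": "jog_arm", "payload": {"travel": [[-0.5,0,0]], "turn": [0], "hand": [1]}}

```text
time: 15.5
eef_pos: [0.5227, -0.0692, 0.1967]
tcp_rot: [[-0.991, 0.135, -0.0], [0.135, 0.991, 0.0], [0.0, 0.0, -1.0]]
wrist_force: [0.3, -0.5, -0.2]
opening: 0.005
```

{"api": "jog_arm", "payload": {"travel": [[-0.5,0,0]], "turn": [0], "hand": [1]}}

```text
time: 15.6
eef_pos: [0.5232, -0.0693, 0.1967]
tcp_rot: [[-0.991, 0.135, -0.0], [0.135, 0.991, -0.0], [0.0, -0.0, -1.0]]
wrist_force: [0.3, 0.4, -0.3]
opening: -0.003
```

```bash
python3 -c "
from h import *
st()"
```

```text
t 15.6 jig [ -51.5 -115.1] z 196.7 toolx yaw in jig 180.01 F jig 0.21 0.4 -0.31 op -0.0
```

{"api": "jog_arm", "payload": {"travel": [[-0.5,0,0]], "turn": [0], "hand": [1]}}

```text
time: 15.7
eef_pos: [0.5237, -0.0693, 0.1967]
tcp_rot: [[-0.991, 0.135, -0.0], [0.135, 0.991, -0.0], [0.0, -0.0, -1.0]]
wrist_force: [0.3, 0.3, -0.0]
opening: -0.001
```

{"api": "jog_arm", "payload": {"travel": [[-0.5,0,0]], "turn": [0], "hand": [1]}}

```text
time: 15.8
eef_pos: [0.524, -0.0694, 0.1966]
tcp_rot: [[-0.991, 0.135, -0.001], [0.135, 0.991, 0.0], [0.001, 0.0, -1.0]]
wrist_force: [-3.8, 0.2, 3.6]
opening: -0.002
```

{"api": "jog_arm", "payload": {"travel": [[-0.5,0,0]], "turn": [0], "hand": [1]}}

```text
time: 15.9
eef_pos: [0.5242, -0.0694, 0.1966]
tcp_rot: [[-0.991, 0.135, -0.002], [0.135, 0.991, 0.0], [0.002, 0.0, -1.0]]
wrist_force: [-7.4, 0.9, 6.4]
opening: 0.002
```

```bash
python3 -c "
from h import *
st()"
```

```text
t 15.9 jig [ -50.6 -115. ] z 196.6 toolx yaw in jig 180.02 F jig -7.44 -0.13 6.41 op 0.0
```

{"api": "jog_arm", "payload": {"travel": [[0,0,-0.4]], "turn": [0], "hand": [1]}}

```text
time: 16.0
eef_pos: [0.5242, -0.0694, 0.1968]
tcp_rot: [[-0.991, 0.135, -0.002], [0.135, 0.991, 0.0], [0.002, 0.0, -1.0]]
wrist_force: [-4.5, 0.0, -1.8]
opening: -0.0
```

{"api": "jog_arm", "payload": {"travel": [[-0.3,0,-0.2]], "turn": [0], "hand": [1]}}

```text
time: 16.1
eef_pos: [0.5243, -0.0694, 0.1968]
tcp_rot: [[-0.991, 0.135, -0.003], [0.135, 0.991, 0.0], [0.003, 0.0, -1.0]]
wrist_force: [-6.0, 0.3, -1.2]
opening: 0.002
```

{"api": "jog_arm", "payload": {"travel": [[-0.5,0,-0.2]], "turn": [0], "hand": [1]}}

```text
time: 16.2
eef_pos: [0.5245, -0.0694, 0.1968]
tcp_rot: [[-0.991, 0.135, -0.004], [0.135, 0.991, 0.001], [0.004, 0.0, -1.0]]
wrist_force: [-8.0, -0.3, -1.4]
opening: 0.003
```

{"api": "jog_arm", "payload": {"travel": [[-0.4,0,-0.15]], "turn": [0], "hand": [1]}}

```text
time: 16.3
eef_pos: [0.5247, -0.0695, 0.1968]
tcp_rot: [[-0.991, 0.135, -0.005], [0.135, 0.991, 0.001], [0.005, 0.0, -1.0]]
wrist_force: [-9.6, -0.1, -0.9]
opening: 0.003
```

{"api": "jog_arm", "payload": {"travel": [[-0.3,0,-0.1],[0,0,0]], "turn": [0,0], "hand": [1,1]}}

```text
time: 16.5
eef_pos: [0.5248, -0.0695, 0.1968]
tcp_rot: [[-0.991, 0.135, -0.005], [0.135, 0.991, 0.001], [0.005, 0.0, -1.0]]
wrist_force: [-10.1, -0.2, -0.9]
opening: -0.001
```

{"api": "jog_arm", "payload": {"travel": [[3,0,1],[12,0,0],[35,0,0],[45,0,0],[30,0,0]], "turn": [0,0,0,0,0], "hand": [1,1,1,1,1]}}

```text
time: 17.0
eef_pos: [0.4002, -0.0524, 0.1968]
tcp_rot: [[-0.991, 0.135, 0.0], [0.135, 0.991, 0.0], [-0.0, 0.0, -1.0]]
wrist_force: [0.7, 0.2, -0.4]
opening: 0.001
```

{"api": "jog_arm", "payload": {"travel": [[0,40,0],[0,50,0],[0,50,0],[0,50,0],[0,40,0]], "turn": [0,0,0,0,0], "hand": [1,1,1,1,1]}}

```text
time: 17.5
eef_pos: [0.4337, 0.1778, 0.1972]
tcp_rot: [[-0.991, 0.134, 0.003], [0.134, 0.991, 0.001], [-0.002, 0.001, -1.0]]
wrist_force: [1.6, -0.6, -0.0]
opening: -0.003
```

{"api": "jog_arm", "payload": {"travel": [[0,0,0],[-40,0,0],[-40,0,0],[-22,0,0],[-10,0,0]], "turn": [0,0,0,0,0], "hand": [1,1,1,1,1]}}

```text
time: 18.0
eef_pos: [0.546, 0.159, 0.1969]
tcp_rot: [[-0.991, 0.136, 0.002], [0.136, 0.991, 0.0], [-0.002, 0.001, -1.0]]
wrist_force: [-0.5, 0.4, 0.3]
opening: 0.001
```

```bash
python3 -c "
from h import *
st()"
```

```text
t 18.0 jig [-59.8 114.1] z 196.9 toolx yaw in jig 179.93 F jig -0.54 0.28 0.29 op 0.0
```

{"api": "jog_arm", "payload": {"travel": [[-4,0,0],[-1.5,0,0],[-1,0,0],[-0.5,0,0],[-0.5,0,0]], "turn": [0,0,0,0,0], "hand": [1,1,1,1,1]}}

```text
time: 18.5
eef_pos: [0.5513, 0.1591, 0.1968]
tcp_rot: [[-0.991, 0.134, -0.0], [0.134, 0.991, -0.0], [0.0, -0.0, -1.0]]
wrist_force: [0.1, -0.1, -0.9]
opening: 0.003
```

```bash
python3 -c "
from h import *
st()"
```

```text
t 18.5 jig [-54.5 115. ] z 196.8 toolx yaw in jig 180.03 F jig 0.07 -0.12 -0.91 op 0.0
```

{"api": "jog_arm", "payload": {"travel": [[-1,0,0],[-1,0,0],[-0.5,0,0],[-0.5,0,0]], "turn": [0,0,0,0], "hand": [1,1,1,1]}}

```text
time: 18.9
eef_pos: [0.5546, 0.1586, 0.1967]
tcp_rot: [[-0.991, 0.135, -0.001], [0.135, 0.991, 0.0], [0.0, -0.0, -1.0]]
wrist_force: [-2.4, 0.2, 2.2]
opening: -0.0
```

{"api": "jog_arm", "payload": {"travel": [[-0.5,0,-0.2]], "turn": [0], "hand": [1]}}

```text
time: 19.0
eef_pos: [0.5548, 0.1585, 0.1967]
tcp_rot: [[-0.991, 0.135, -0.002], [0.135, 0.991, -0.0], [0.002, -0.0, -1.0]]
wrist_force: [-5.1, 2.1, 0.8]
opening: 0.001
```

{"api": "jog_arm", "payload": {"travel": [[-0.5,0,-0.2]], "turn": [0], "hand": [1]}}

```text
time: 19.1
eef_pos: [0.555, 0.1586, 0.1967]
tcp_rot: [[-0.991, 0.135, -0.003], [0.135, 0.991, -0.0], [0.003, -0.0, -1.0]]
wrist_force: [-6.1, 3.1, 0.5]
opening: -0.001
```

{"api": "jog_arm", "payload": {"travel": [[-0.5,0,-0.2]], "turn": [0], "hand": [1]}}

```text
time: 19.2
eef_pos: [0.5552, 0.1586, 0.1968]
tcp_rot: [[-0.991, 0.135, -0.004], [0.135, 0.991, -0.0], [0.004, -0.001, -1.0]]
wrist_force: [-8.7, 4.4, 1.1]
opening: -0.001
```

{"api": "jog_arm", "payload": {"travel": [[-0.4,0,-0.2]], "turn": [0], "hand": [1]}}

```text
time: 19.3
eef_pos: [0.5553, 0.1585, 0.1968]
tcp_rot: [[-0.991, 0.135, -0.005], [0.135, 0.991, -0.0], [0.005, -0.001, -1.0]]
wrist_force: [-8.2, 4.0, 0.6]
opening: -0.005
```

{"api": "jog_arm", "payload": {"travel": [[-0.3,0,-0.1],[0,0,0]], "turn": [0,0], "hand": [1,1]}}

```text
time: 19.5
eef_pos: [0.5555, 0.1586, 0.1968]
tcp_rot: [[-0.991, 0.135, -0.005], [0.135, 0.991, -0.0], [0.005, -0.001, -1.0]]
wrist_force: [-9.2, 3.5, 0.7]
opening: 0.003
```

```bash
python3 -c "
from h import *
look(7)"
```

```text
t 19.5 jig [-50.3 115. ] z 196.8 toolx yaw in jig 180.01 F jig -9.6 2.23 0.69 op 0.0
top 684.0 [[-44.0, -18.0], [-44.0, -227.0], [-5.0, -227.0], [-5.0, -18.0]]
top 119.5 [[-46.0, 74.0], [-41.0, 32.0], [-2.0, 37.0], [-7.0, 79.0]]
scene 627.5 [[-38.0, 13.0], [-4.0, 13.0], [-3.0, 132.0], [-38.0, 132.0]]
scene 822.5 [[-39.0, -228.0], [-5.0, -228.0], [-4.0, -47.0], [-38.0, -46.0]]
```

```bash
python3 -c "
from h import *
print('snips',toj(ray('top',[[355,255],[400,270],[357,272]],.01)).round())
print('tray',toj(ray('top',[[380,185],[380,212]],.035)).round())
print('tape',toj(ray('top',[[130+586/3,120+123/3]],.065)).round(), toj(ray('scene',[[164,211]],.065)).round())"
```

```text
snips [[-205. -376.]
 [-236. -523.]
 [-258. -387.]]
tray [[  28. -433.]
 [ -61. -439.]]
tape [[  78. -246.]] [[  80. -248.]]
```

{"api": "jog_arm", "payload": {"travel": [[3,0,1],[12,0,0],[35,0,0],[45,0,0],[30,0,0]], "turn": [0,0,0,0,0], "hand": [1,1,1,1,1]}}

```text
time: 20.1
eef_pos: [0.4308, 0.175, 0.1966]
tcp_rot: [[-0.991, 0.135, -0.0], [0.135, 0.991, -0.0], [0.0, -0.0, -1.0]]
wrist_force: [-0.5, 1.5, -0.0]
opening: -0.003
```

{"api": "jog_arm", "payload": {"travel": [[0,-40,0],[0,-50,0],[0,-50,0],[0,-50,0],[0,-50,0]], "turn": [0,0,0,0,0], "hand": [1,1,1,1,1]}}

```text
time: 20.6
eef_pos: [0.4003, -0.0646, 0.1969]
tcp_rot: [[-0.991, 0.134, 0.002], [0.134, 0.991, -0.001], [-0.002, -0.0, -1.0]]
wrist_force: [0.5, 0.2, 0.6]
opening: -0.001
```

```bash
python3 -c "
from h import *
goto([-22,-268],197)"
```

```text
t 20.6 jig [-173.9 -127. ] z 196.9 toolx yaw in jig 180.04 F jig 0.42 0.3 0.62 op -0.0
tool delta mm [-151.9 -141.1    0.3]
```

{"api": "jog_arm", "payload": {"travel": [[0,-45,0],[0,-50,0],[0,-46,0],[-30,0,0],[-40,0,0]], "turn": [0,0,0,0,0], "hand": [1,1,1,1,1]}}

```text
time: 21.1
eef_pos: [0.4507, -0.2141, 0.1968]
tcp_rot: [[-0.99, 0.14, 0.0], [0.14, 0.99, -0.0], [-0.0, -0.0, -1.0]]
wrist_force: [0.8, -0.1, -0.5]
opening: -0.002
```

{"api": "jog_arm", "payload": {"travel": [[-40,0,0],[-25,0,0],[-15,0,0],[0,0,0]], "turn": [0,0,0,0], "hand": [1,1,1,1]}}

```text
time: 21.5
eef_pos: [0.5317, -0.2229, 0.1968]
tcp_rot: [[-0.991, 0.134, 0.002], [0.134, 0.991, -0.001], [-0.002, -0.001, -1.0]]
wrist_force: [0.8, 0.6, -0.1]
opening: 0.004
```

```bash
python3 -c "
from h import *
look(8)"
```

```text
t 21.5 jig [ -22.5 -266.2] z 196.8 toolx yaw in jig 180.05 F jig 0.7 0.66 -0.11 op 0.0
top 567.5 [[-44.0, -198.0], [-5.0, -199.0], [-5.0, -18.0], [-44.0, -18.0]]
top 315.0 [[-44.0, 132.0], [-44.0, 33.0], [-5.0, 33.0], [-5.0, 132.0]]
scene 634.5 [[-38.0, 13.0], [-4.0, 13.0], [-3.0, 132.0], [-38.0, 132.0]]
scene 816.0 [[-39.0, -228.0], [-5.0, -228.0], [-4.0, -47.0], [-39.0, -46.0]]
```

View pics/c8.png

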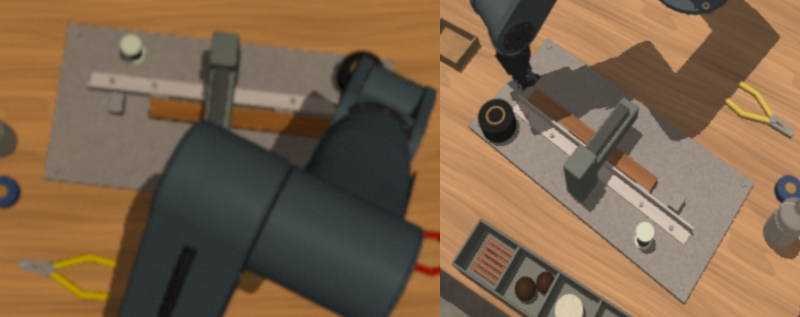

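{"api": "jog_arm", "payload": {"travel": [[0,8,0],[0,6,0],[0,5,0],[0,5,0],[0,5,0]], "turn": [0,0,0,0,0], "hand": [1,1,1,1,1]}}

```text
time: 22.1
eef_pos: [0.5342, -0.1935, 0.1968]
tcp_rot: [[-0.991, 0.135, 0.0], [0.135, 0.991, -0.0], [-0.0, -0.0, -1.0]]
wrist_force: [-0.0, -2.1, 0.5]
opening: -0.001
```

{"api": "jog_arm", "payload": {"travel": [[0,4,0],[0,4,0],[0,4,0],[0,4,0]], "turn": [0,0,0,0], "hand": [1,1,1,1]}}

```text
time: 22.5
eef_pos: [0.5364, -0.1778, 0.1967]
tcp_rot: [[-0.991, 0.135, 0.0], [0.135, 0.991, -0.0], [-0.0, -0.0, -1.0]]
wrist_force: [0.2, -2.4, 1.7]
opening: 0.004
```

```bash
python3 -c "
from h import *
look(9)"
```

```text
t 22.5 jig [ -23.8 -220.9] z 196.7 toolx yaw in jig 180.01 F jig 0.54 -2.39 1.74 op 0.0
top 414.5 [[-46.0, -147.0], [-6.0, -147.0], [-5.0, -18.0], [-45.0, -18.0]]
top 392.5 [[-46.0, 155.0], [-45.0, 32.0], [-6.0, 32.0], [-6.0, 155.0]]
scene 801.5 [[-40.0, 13.0], [-4.0, 13.0], [-3.0, 155.0], [-39.0, 156.0]]
scene 707.0 [[-39.0, -47.0], [-37.0, -207.0], [-3.0, -206.0], [-4.0, -46.0]]
```

View pics/c9.png

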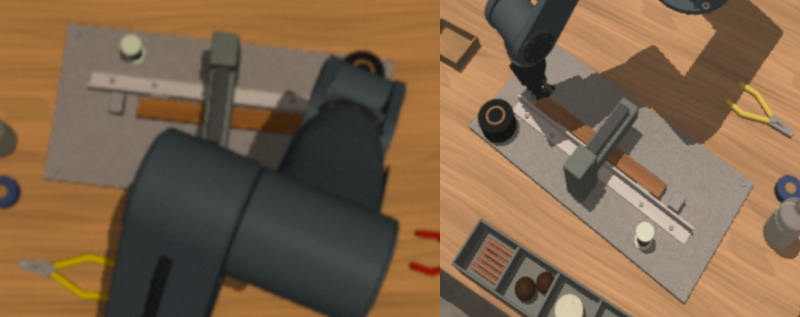

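{"api": "jog_arm", "payload": {"travel": [[-0.4,4,0],[-0.4,4,0],[-0.3,3,0],[-0.2,2,0],[-0.2,2,0]], "turn": [0,0,0,0,0], "hand": [1,1,1,1,1]}}

```text
time: 23.1
eef_pos: [0.5398, -0.1632, 0.1966]
tcp_rot: [[-0.991, 0.135, -0.0], [0.135, 0.991, 0.0], [0.0, -0.0, -1.0]]
wrist_force: [-1.7, -2.0, 0.9]
opening: -0.0
```

```bash
python3 -c "
from h import *
look(10)"
```

```text
t 23.1 jig [ -22.4 -205.9] z 196.6 toolx yaw in jig 180.02 F jig -1.45 -2.26 0.86 op -0.0
top 346.0 [[-47.0, -18.0], [-45.0, -131.0], [-6.0, -130.0], [-9.0, -18.0]]
top 436.0 [[-52.0, 169.0], [-48.0, 32.0], [-9.0, 33.0], [-12.0, 170.0]]
scene 1000.5 [[-46.0, 169.0], [-42.0, 12.0], [-1.0, 13.0], [-5.0, 170.0]]
scene 647.5 [[-41.0, -47.0], [-39.0, -191.0], [-2.0, -191.0], [-5.0, -46.0]]
```

View pics/c10.png

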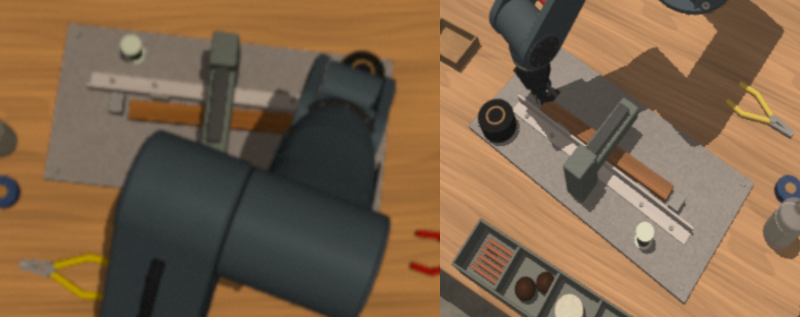

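{"api": "jog_arm", "payload": {"travel": [[0,-5,0],[0,-15,0],[25,0,0],[45,0,0],[45,0,0]], "turn": [0,0,0,0,0], "hand": [1,1,1,1,1]}}

```text
time: 23.7
eef_pos: [0.4218, -0.1683, 0.1966]
tcp_rot: [[-0.991, 0.135, 0.001], [0.135, 0.991, -0.0], [-0.001, -0.0, -1.0]]
wrist_force: [-0.3, -0.4, -1.4]
opening: 0.005
```

{"api": "jog_arm", "payload": {"travel": [[38,0,0],[0,40,0],[0,50,0],[0,50,0],[0,50,0]], "turn": [0,0,0,0,0], "hand": [1,1,1,1,1]}}

```text
time: 24.2
eef_pos: [0.4116, 0.0266, 0.1969]
tcp_rot: [[-0.991, 0.136, 0.001], [0.136, 0.991, 0.0], [-0.001, 0.0, -1.0]]
wrist_force: [0.7, -1.1, 1.0]
opening: 0.005
```

{"api": "jog_arm", "payload": {"travel": [[0,50,0],[0,50,0],[0,45,0],[0,15,0],[0,0,0]], "turn": [0,0,0,0,0], "hand": [1,1,1,1,1]}}

```text
time: 24.7
eef_pos: [0.4332, 0.1851, 0.1967]
tcp_rot: [[-0.991, 0.133, 0.001], [0.133, 0.991, 0.0], [-0.001, 0.0, -1.0]]
wrist_force: [-0.5, -0.2, -0.5]
opening: 0.001
```

```bash
python3 -c "
from h import *
look(11)"
```

```text
t 24.7 jig [-175.   124.8] z 196.7 toolx yaw in jig 180.13 F jig -0.46 -0.25 -0.48 op 0.0
top 545.0 [[-47.0, -19.0], [-42.0, -188.0], [-3.0, -187.0], [-8.0, -18.0]]
top 439.5 [[-52.0, 170.0], [-49.0, 32.0], [-9.0, 33.0], [-13.0, 171.0]]
scene 996.5 [[-46.0, 169.0], [-42.0, 12.0], [-1.0, 13.0], [-5.0, 170.0]]
scene 662.0 [[-40.0, -47.0], [-38.0, -190.0], [-2.0, -189.0], [-5.0, -46.0]]
```

View pics/c11.png

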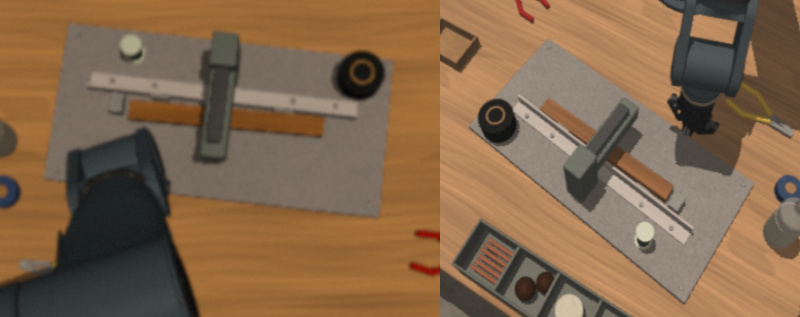

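{"api": "jog_arm", "payload": {"travel": [[-35,-4,0],[-35,0,0],[-25,0,0],[-13,0,0],[-4,0,0]], "turn": [0,0,0,0,0], "hand": [1,1,1,1,1]}}

```text
time: 25.3
eef_pos: [0.5442, 0.1628, 0.1965]
tcp_rot: [[-0.99, 0.138, 0.0], [0.138, 0.99, -0.0], [-0.0, -0.0, -1.0]]
wrist_force: [-0.5, -0.3, -0.2]
opening: 0.003
```

{"api": "jog_arm", "payload": {"travel": [[-2,0,0],[-2,0,0],[-2,0,0],[-1,0,0],[-1,0,0]], "turn": [0,0,0,0,0], "hand": [1,1,1,1,1]}}

```text
time: 25.8
eef_pos: [0.5509, 0.1642, 0.1966]
tcp_rot: [[-0.991, 0.134, -0.0], [0.134, 0.991, -0.0], [0.0, -0.0, -1.0]]
wrist_force: [-0.9, -0.3, 0.5]
opening: -0.001
```

```bash
python3 -c "
from h import *
st()"
```

```text
t 25.8 jig [-55.6 120. ] z 196.6 toolx yaw in jig 180.02 F jig -0.84 -0.38 0.5 op -0.0
```

{"api": "jog_arm", "payload": {"travel": [[-1,0,0],[-1,0,0],[-1,0,0],[-0.5,0,0],[-0.5,0,0]], "turn": [0,0,0,0,0], "hand": [1,1,1,1,1]}}

```text
time: 26.3
eef_pos: [0.5551, 0.1636, 0.1967]
tcp_rot: [[-0.991, 0.135, -0.0], [0.135, 0.991, 0.0], [0.0, 0.0, -1.0]]
wrist_force: [-0.3, 0.0, 0.4]
opening: -0.002
```

{"api": "jog_arm", "payload": {"travel": [[-0.5,0,-0.2]], "turn": [0], "hand": [1]}}

```text
time: 26.4
eef_pos: [0.5553, 0.1635, 0.1967]
tcp_rot: [[-0.991, 0.135, -0.001], [0.135, 0.991, -0.0], [0.001, -0.0, -1.0]]
wrist_force: [-3.2, 2.3, -1.0]
opening: 0.004
```

{"api": "jog_arm", "payload": {"travel": [[-0.5,0,-0.2]], "turn": [0], "hand": [1]}}

```text
time: 26.5
eef_pos: [0.5555, 0.1635, 0.1967]
tcp_rot: [[-0.991, 0.135, -0.002], [0.135, 0.991, -0.0], [0.002, -0.0, -1.0]]
wrist_force: [-5.9, 2.6, -1.1]
opening: -0.005
```

```bash
python3 -c "
from h import *
st()"
```

```text
t 26.5 jig [-50.9 119.9] z 196.7 toolx yaw in jig 180.01 F jig -6.17 1.77 -1.13 op -0.01
```

{"api": "jog_arm", "payload": {"travel": [[-0.6,0,-0.2]], "turn": [0], "hand": [1]}}

```text
time: 26.6
eef_pos: [0.5558, 0.1635, 0.1967]
tcp_rot: [[-0.991, 0.135, -0.003], [0.135, 0.991, -0.0], [0.003, -0.001, -1.0]]
wrist_force: [-8.1, 3.7, -0.2]
opening: 0.004
```

{"api": "jog_arm", "payload": {"travel": [[3,0,1],[12,0,0],[35,0,0],[45,0,0],[30,0,0]], "turn": [0,0,0,0,0], "hand": [1,1,1,1,1]}}

```text
time: 27.1
eef_pos: [0.4305, 0.1801, 0.1962]
tcp_rot: [[-0.991, 0.135, -0.0], [0.135, 0.991, -0.0], [0.0, -0.0, -1.0]]
wrist_force: [0.9, 0.7, -0.9]
opening: 0.001
```

{"api": "jog_arm", "payload": {"travel": [[0,-45,0],[0,-50,0],[0,-50,0],[0,-50,0],[0,-40,0]], "turn": [0,0,0,0,0], "hand": [1,1,1,1,1]}}

```text
time: 27.6
eef_pos: [0.4007, -0.0549, 0.1965]
tcp_rot: [[-0.991, 0.135, 0.002], [0.135, 0.991, -0.001], [-0.002, -0.0, -1.0]]
wrist_force: [1.2, 0.9, -0.2]
opening: 0.001
```

{"api": "jog_arm", "payload": {"travel": [[0,0,0],[-40,0,0],[-40,0,0],[-25,0,0],[-10,0,0]], "turn": [0,0,0,0,0], "hand": [1,1,1,1,1]}}

```text
time: 28.1
eef_pos: [0.5171, -0.0679, 0.1965]
tcp_rot: [[-0.991, 0.134, 0.003], [0.134, 0.991, -0.001], [-0.003, -0.0, -1.0]]
wrist_force: [-0.7, 1.1, 0.3]
opening: 0.005
```

```bash
python3 -c "
from h import *
st()"
```

```text
t 28.1 jig [ -57.8 -114.5] z 196.5 toolx yaw in jig 180.04 F jig -0.88 0.95 0.25 op 0.0
```

{"api": "jog_arm", "payload": {"travel": [[-2,0,0],[-1.5,0,0],[-1,0,0],[-0.5,0,0],[-0.5,0,0]], "turn": [0,0,0,0,0], "hand": [1,1,1,1,1]}}

```text
time: 28.6
eef_pos: [0.5201, -0.0688, 0.1963]
tcp_rot: [[-0.991, 0.135, -0.0], [0.135, 0.991, 0.0], [0.0, 0.0, -1.0]]
wrist_force: [1.1, -0.7, -0.7]
opening: 0.001
```

{"api": "jog_arm", "payload": {"travel": [[-0.5,0,-0.1],[-0.5,0,-0.1]], "turn": [0,0], "hand": [1,1]}}

```text
time: 28.8
eef_pos: [0.5214, -0.0691, 0.1965]
tcp_rot: [[-0.991, 0.135, -0.0], [0.135, 0.991, 0.0], [0.0, 0.0, -1.0]]
wrist_force: [0.8, -0.4, -0.3]
opening: 0.001
```

```bash
python3 -c "
from h import *
st()"
```

```text
t 28.8 jig [ -53.4 -115.1] z 196.5 toolx yaw in jig 180.01 F jig 0.82 -0.29 -0.28 op 0.0
```

{"api": "jog_arm", "payload": {"travel": [[-0.5,0,0],[-0.5,0,0],[-0.5,0,0]], "turn": [0,0,0], "hand": [1,1,1]}}

```text
time: 29.1
eef_pos: [0.523, -0.0692, 0.1964]
tcp_rot: [[-0.991, 0.135, -0.0], [0.135, 0.991, 0.0], [0.0, 0.0, -1.0]]
wrist_force: [0.9, 0.2, -0.2]
opening: -0.001
```

{"api": "jog_arm", "payload": {"travel": [[-0.5,0,-0.1],[-0.5,0,-0.2]], "turn": [0,0], "hand": [1,1]}}

```text
time: 29.3
eef_pos: [0.5239, -0.0694, 0.1967]
tcp_rot: [[-0.991, 0.135, -0.0], [0.135, 0.991, 0.0], [0.0, 0.0, -1.0]]
wrist_force: [-1.8, 0.6, -0.5]
opening: -0.003
```

{"api": "jog_arm", "payload": {"travel": [[-0.5,0,-0.2]], "turn": [0], "hand": [1]}}

```text
time: 29.4
eef_pos: [0.5241, -0.0694, 0.1967]
tcp_rot: [[-0.991, 0.135, -0.002], [0.135, 0.991, 0.0], [0.002, 0.0, -1.0]]
wrist_force: [-4.2, -0.2, -0.2]
opening: 0.001
```

```bash
python3 -c "
from h import *
st()"
```

```text
t 29.4 jig [ -50.6 -115.1] z 196.7 toolx yaw in jig 180.01 F jig -4.08 -0.79 -0.24 op 0.0
```

{"api": "jog_arm", "payload": {"travel": [[3,0,0.5],[15,0,0],[20,0,0],[0,-35,0],[0,-45,0]], "turn": [0,0,0,0,0], "hand": [1,1,1,1,1]}}

```text
time: 29.9
eef_pos: [0.4758, -0.1434, 0.1966]
tcp_rot: [[-0.991, 0.132, 0.0], [0.132, 0.991, -0.0], [-0.001, -0.0, -1.0]]
wrist_force: [0.4, -0.1, -0.1]
opening: 0.001
```

{"api": "jog_arm", "payload": {"travel": [[0,-30,0],[0,0,0],[-20,0,0],[-25,0,0],[-10,0,0]], "turn": [0,0,0,0,0], "hand": [1,1,1,1,1]}}

```text
time: 30.4
eef_pos: [0.528, -0.1804, 0.1967]
tcp_rot: [[-0.991, 0.134, 0.002], [0.134, 0.991, -0.001], [-0.002, -0.0, -1.0]]
wrist_force: [-0.8, -0.4, -0.2]
opening: -0.004
```

{"api": "jog_arm", "payload": {"travel": [[0,0,0],[0,0,0]], "turn": [0,0], "hand": [1,1]}}

```text
time: 30.6
eef_pos: [0.5258, -0.1802, 0.1961]
tcp_rot: [[-0.991, 0.134, -0.001], [0.134, 0.991, 0.0], [0.001, 0.0, -1.0]]
wrist_force: [-0.5, -0.3, 0.1]
opening: 0.002
```

```bash
python3 -c "
from h import *
look(12)"
```

```text
t 30.6 jig [ -34.1 -224.6] z 196.1 toolx yaw in jig 180.04 F jig -0.42 -0.35 0.07 op 0.0
top 432.0 [[-45.0, -153.0], [-6.0, -154.0], [-5.0, -18.0], [-44.0, -18.0]]
top 441.5 [[-44.0, 170.0], [-44.0, 33.0], [-5.0, 33.0], [-6.0, 170.0]]
scene 857.0 [[-39.0, 13.0], [-4.0, 13.0], [-3.0, 170.0], [-38.0, 170.0]]
scene 653.5 [[-39.0, -189.0], [-5.0, -189.0], [-4.0, -47.0], [-38.0, -46.0]]
```

View pics/c12.png

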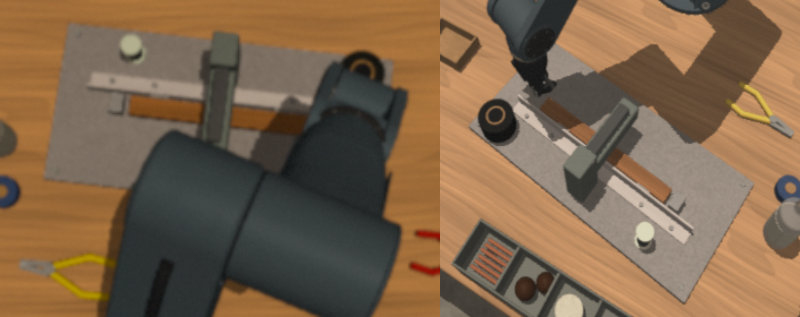

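{"api": "jog_arm", "payload": {"travel": [[-9,0,0],[0,0,0],[0,7,0],[0,6,0],[0,3,0]], "turn": [0,0,0,0,0], "hand": [1,1,1,1,1]}}

```text
time: 31.2
eef_pos: [0.5375, -0.1652, 0.1964]
tcp_rot: [[-0.991, 0.134, -0.0], [0.134, 0.991, 0.0], [0.0, 0.0, -1.0]]
wrist_force: [0.1, 0.4, -0.0]
opening: -0.004
```

```bash
python3 -c "
from h import *
st()"
```

```text
t 31.2 jig [ -24.4 -208.2] z 196.4 toolx yaw in jig 180.04 F jig 0.06 0.4 -0.01 op -0.0
```

{"api": "jog_arm", "payload": {"travel": [[0,1,0],[0,1,0],[0,1,0],[0,1,0]], "turn": [0,0,0,0], "hand": [1,1,1,1]}}

```text
time: 31.6
eef_pos: [0.5381, -0.1622, 0.1964]
tcp_rot: [[-0.991, 0.135, 0.0], [0.135, 0.991, -0.0], [-0.0, -0.0, -1.0]]
wrist_force: [-0.1, -1.5, -0.8]
opening: -0.003
```

```bash
python3 -c "
from h import *
look(13)"
```

```text
t 31.6 jig [ -24.3 -205.2] z 196.4 toolx yaw in jig 180.01 F jig 0.13 -1.48 -0.83 op -0.0
top 351.0 [[-45.0, -130.0], [-6.0, -130.0], [-5.0, -18.0], [-44.0, -18.0]]
top 445.5 [[-44.0, 170.0], [-44.0, 32.0], [-5.0, 32.0], [-6.0, 170.0]]
scene 862.0 [[-39.0, 13.0], [-4.0, 13.0], [-3.0, 170.0], [-38.0, 170.0]]
scene 634.5 [[-39.0, -47.0], [-37.0, -189.0], [-3.0, -189.0], [-4.0, -46.0]]
```

{"api": "jog_arm", "payload": {"travel": [[0,1,0],[0,1,0],[0,1,0],[0,1,0]], "turn": [0,0,0,0], "hand": [1,1,1,1]}}

```text
time: 32.1
eef_pos: [0.5386, -0.1581, 0.1964]
tcp_rot: [[-0.991, 0.135, -0.0], [0.135, 0.991, -0.0], [0.0, -0.0, -1.0]]
wrist_force: [0.0, -1.3, 0.3]
opening: 0.004
```

{"api": "jog_arm", "payload": {"travel": [[0,0.5,0],[0,0.5,0]], "turn": [0,0], "hand": [1,1]}}

```text
time: 32.3
eef_pos: [0.5388, -0.1571, 0.1964]
tcp_rot: [[-0.991, 0.135, -0.0], [0.135, 0.991, -0.0], [0.0, -0.0, -1.0]]
wrist_force: [-0.6, -1.7, 0.4]
opening: -0.001
```

```bash
python3 -c "
from h import *
look(14)"
```

```text
t 32.3 jig [ -24.3 -200. ] z 196.4 toolx yaw in jig 180.01 F jig -0.38 -1.78 0.36 op -0.0
top 335.5 [[-45.0, -124.0], [-6.0, -124.0], [-5.0, -18.0], [-44.0, -18.0]]
top 468.0 [[-44.0, 177.0], [-44.0, 32.0], [-5.0, 32.0], [-6.0, 177.0]]
scene 894.5 [[-39.0, 13.0], [-4.0, 13.0], [-3.0, 176.0], [-38.0, 176.0]]
scene 613.5 [[-38.0, -47.0], [-38.0, -185.0], [-4.0, -185.0], [-4.0, -47.0]]
```

Still flush. I creep on to the stop.

{"api": "jog_arm", "payload": {"travel": [[0,0.5,0],[0,0.5,0]], "turn": [0,0], "hand": [1,1]}}

```text
time: 32.6
eef_pos: [0.5389, -0.1562, 0.1964]
tcp_rot: [[-0.991, 0.135, -0.0], [0.135, 0.991, -0.0], [0.0, -0.0, -1.0]]
wrist_force: [0.9, -1.4, -0.2]
opening: 0.0
```

{"api": "jog_arm", "payload": {"travel": [[0,0.5,0],[0,0.5,0]], "turn": [0,0], "hand": [1,1]}}

```text
time: 32.8
eef_pos: [0.5391, -0.1552, 0.1964]
tcp_rot: [[-0.991, 0.135, 0.0], [0.135, 0.991, -0.0], [-0.0, -0.0, -1.0]]
wrist_force: [-0.3, -1.6, 0.3]
opening: 0.001
```

{"api": "jog_arm", "payload": {"travel": [[0,0.5,0]], "turn": [0], "hand": [1]}}

```text
time: 32.9
eef_pos: [0.5391, -0.1547, 0.1964]
tcp_rot: [[-0.991, 0.135, 0.0], [0.135, 0.991, -0.0], [-0.0, -0.0, -1.0]]
wrist_force: [-1.3, -1.1, 0.0]
opening: -0.0
```

{"api": "jog_arm", "payload": {"travel": [[0,0.5,0]], "turn": [0], "hand": [1]}}

```text
time: 33.0
eef_pos: [0.5392, -0.1542, 0.1965]
tcp_rot: [[-0.991, 0.135, 0.0], [0.135, 0.991, 0.0], [-0.0, 0.0, -1.0]]
wrist_force: [-0.3, -1.9, -0.2]
opening: -0.005
```

{"api": "jog_arm", "payload": {"travel": [[0,0.5,0]], "turn": [0], "hand": [1]}}

```text
time: 33.1
eef_pos: [0.5392, -0.1537, 0.1964]
tcp_rot: [[-0.991, 0.135, -0.0], [0.135, 0.991, 0.0], [0.0, -0.0, -1.0]]
wrist_force: [0.1, -1.9, 0.2]
opening: -0.001
```

{"api": "jog_arm", "payload": {"travel": [[0,0.5,0]], "turn": [0], "hand": [1]}}

```text
time: 33.2
eef_pos: [0.5393, -0.1532, 0.1965]
tcp_rot: [[-0.991, 0.135, 0.0], [0.135, 0.991, -0.0], [-0.0, -0.0, -1.0]]
wrist_force: [-0.2, -1.6, 1.0]
opening: 0.002
```

{"api": "jog_arm", "payload": {"travel": [[0,0.5,0]], "turn": [0], "hand": [1]}}

```text
time: 33.3
eef_pos: [0.5394, -0.1527, 0.1964]
tcp_rot: [[-0.991, 0.135, 0.0], [0.135, 0.991, -0.0], [-0.0, -0.0, -1.0]]
wrist_force: [-0.2, -1.4, 0.3]
opening: -0.003
```

{"api": "jog_arm", "payload": {"travel": [[0,0.5,0]], "turn": [0], "hand": [1]}}

```text
time: 33.4
eef_pos: [0.5394, -0.1522, 0.1964]
tcp_rot: [[-0.991, 0.135, -0.0], [0.135, 0.991, 0.0], [0.0, -0.0, -1.0]]
wrist_force: [0.4, -1.1, 0.0]
opening: -0.002
```

{"api": "jog_arm", "payload": {"travel": [[0,0.5,0]], "turn": [0], "hand": [1]}}

```text
time: 33.5
eef_pos: [0.5395, -0.1517, 0.1965]
tcp_rot: [[-0.991, 0.135, 0.0], [0.135, 0.991, -0.0], [-0.0, -0.0, -1.0]]
wrist_force: [1.1, -1.6, -0.2]
opening: 0.001
```

```bash
python3 -c "
from h import *
look(15)
im=cv2.imread('pics/scene15.png')[210:330,260:400]; im2=cv2.imread('pics/top15.png')[150:230,160:300]
cv2.imwrite('pics/d15.png',np.hstack([cv2.resize(im,(420,360),interpolation=2),cv2.resize(im2,(380,360),interpolation=2)]))"
```

```text
t 33.5 jig [ -24.3 -194.5] z 196.5 toolx yaw in jig 180.01 F jig 1.35 -1.44 -0.17 op 0.0
top 313.0 [[-45.0, -117.0], [-6.0, -118.0], [-5.0, -18.0], [-44.0, -18.0]]
top 481.5 [[-44.0, 181.0], [-44.0, 32.0], [-5.0, 32.0], [-5.0, 181.0]]
scene 910.5 [[-39.0, 13.0], [-4.0, 13.0], [-3.0, 178.0], [-38.0, 178.0]]
scene 590.5 [[-38.0, -179.0], [-4.0, -179.0], [-4.0, -47.0], [-38.0, -47.0]]
```

View pics/d15.png

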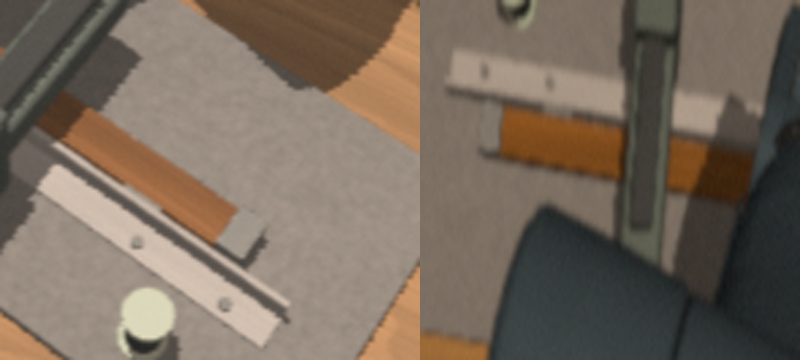

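The batten's end is visually at the stop, about (225,235) in the left crop. I go on in small steps.

{"api": "jog_arm", "payload": {"travel": [[0,0.5,0]], "turn": [0], "hand": [1]}}

```text
time: 33.7
eef_pos: [0.5396, -0.1514, 0.1964]
tcp_rot: [[-0.991, 0.135, -0.0], [0.135, 0.991, -0.0], [-0.0, -0.0, -1.0]]
wrist_force: [-1.6, -6.2, -0.2]
opening: 0.002
```

{"api": "jog_arm", "payload": {"travel": [[0,0.5,0]], "turn": [0], "hand": [1]}}

```text
time: 33.8
eef_pos: [0.5396, -0.1512, 0.1965]
tcp_rot: [[-0.991, 0.134, 0.0], [0.134, 0.991, -0.001], [-0.0, -0.001, -1.0]]
wrist_force: [-2.6, -10.4, -0.6]
opening: 0.001
```

{"api": "jog_arm", "payload": {"travel": [[0,0.4,0]], "turn": [0], "hand": [1]}}

```text
time: 33.9
eef_pos: [0.5396, -0.1511, 0.1965]
tcp_rot: [[-0.991, 0.134, 0.0], [0.134, 0.991, -0.002], [-0.0, -0.001, -1.0]]
wrist_force: [-2.5, -12.1, -0.6]
opening: 0.0
```

Contact with the stop is at about 12 N, with almost no vertical force. I hold one row, look, and then back away.

{"api": "jog_arm", "payload": {"travel": [[0,0.1,0],[0,0,0]], "turn": [0,0], "hand": [1,1]}}

```text
time: 34.1
eef_pos: [0.5396, -0.1511, 0.1965]
tcp_rot: [[-0.991, 0.134, 0.0], [0.134, 0.991, -0.001], [-0.0, -0.001, -1.0]]
wrist_force: [-2.5, -11.3, -0.8]
opening: 0.001
```

```bash
python3 -c "
from h import *
look(16)"
```

```text
t 34.1 jig [ -24.3 -194. ] z 196.5 toolx yaw in jig 180.02 F jig -0.96 -11.51 -0.85 op 0.0
top 307.5 [[-46.0, -114.0], [-7.0, -115.0], [-5.0, -19.0], [-43.0, -18.0]]
top 484.0 [[-44.0, 182.0], [-44.0, 32.0], [-5.0, 32.0], [-5.0, 182.0]]
scene 912.5 [[-39.0, 13.0], [-4.0, 13.0], [-3.0, 178.0], [-38.0, 178.0]]
scene 589.5 [[-38.0, -179.0], [-4.0, -179.0], [-4.0, -47.0], [-38.0, -47.0]]
```

{"api": "jog_arm", "payload": {"travel": [[0,-2,0],[0,-10,0],[0,-20,0],[0,-10,-30],[0,0,-40]], "turn": [0,0,0,0,0], "hand": [1,1,1,1,1]}}

```text
time: 34.7
eef_pos: [0.5333, -0.1932, 0.2657]
tcp_rot: [[-0.991, 0.136, -0.003], [0.136, 0.991, 0.002], [0.004, 0.001, -1.0]]
wrist_force: [0.7, -0.6, 0.6]
opening: 0.001
```

{"api": "jog_arm", "payload": {"travel": [[40,0,-40],[50,0,-30],[50,0,0],[30,0,0],[0,0,0]], "turn": [0,0,0,0,0], "hand": [1,1,1,1,1]}}

```text
time: 35.2
eef_pos: [0.3745, -0.17, 0.3276]
tcp_rot: [[-0.991, 0.136, -0.001], [0.136, 0.991, 0.001], [0.001, 0.001, -1.0]]
wrist_force: [0.3, 0.4, -0.2]
opening: 0.004
```

```bash
python3 -c "
from h import *
look(17)
for y in (-115,115): print(y,ray('scene',proj('scene',tow([[0,y]],.015)),.015)[0].round(3))"
```

```text
t 35.2 jig [-185.4 -235. ] z 327.6 toolx yaw in jig 179.95 F jig 0.24 0.43 -0.22 op 0.0
top 515.0 [[-44.0, -177.0], [-5.0, -177.0], [-4.0, -18.0], [-44.0, -18.0]]
top 483.0 [[-44.0, 182.0], [-44.0, 33.0], [-5.0, 33.0], [-6.0, 182.0]]
scene 913.0 [[-39.0, 13.0], [-4.0, 13.0], [-3.0, 178.0], [-38.0, 178.0]]
scene 606.0 [[-38.0, -178.0], [-4.0, -178.0], [-4.0, -47.0], [-38.0, -47.0]]
-115 [ 0.574 -0.076  0.015]
115 [0.605 0.152 0.015]
```

View pics/c17.png

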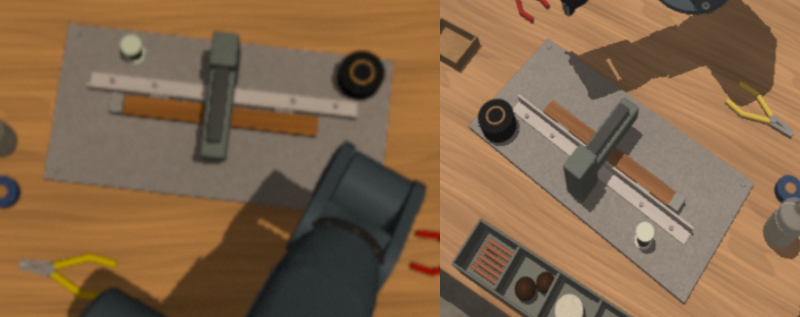

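The batten stayed put after I backed off. Its edges read the same as when it was pressed on both blocks, its end is on the stop, and the arm is clear. I hand in.

```bash
python3 -c "
from workcell import bot
print(bot.close_job())"
```

```text
the job is handed in; nothing more can be done
None
```

The batten lies flush on both blocks with its end on the stop, and I handed the job in at about 35 s. No verdict was reported. Forces are wrist readings, so actual block and stop loads may differ by friction.

**What I did, with the jaws shut:**
1. **Right end (away from the stop):** I nudged both ends in, then pressed this end on its block. The first press read 16–17 N along the push, above the 10 N asked, with about 14 N of vertical force. I pressed again at about 10 N with almost no vertical force.
2. **Left end (nearer the stop):** I pressed it at about 10 N, once with vertical force and once with almost none. Both blocks met the finger at the same depth within about 0.3 mm, so the batten was flush.
3. **Slide:** My first slide had a small sideways push in it and swung the left end about 6 mm off its block. I pressed both ends home again, at about 8 N left and 4 N right. I then slid it straight to the stop and pressed at about 12 N.

**Last checks:**
- **Position:** after I backed off, both views showed the batten's edges within about 1 mm of where they were when pressed, parallel to the blocks, with no visible gap at the stop.
- **Camera offset:** the camera-based jig position is a few mm off in x. I judged flushness from the contact depths and the unchanged edges instead.
- **Disagreement:** the two cameras put the stop end at 178 and 182 mm. The stop contact itself came from the force reading.
- **Other things on the bench:** they looked unmoved in the pictures, but I did not measure them.

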